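# Cock and load the cork-ball launcher under the glass rack

## Robot

A 6-joint arm with a two-finger parallel gripper is mounted at the origin on the work surface. World frame = base frame: x ahead of the robot, y to its left, z up, the work surface at z = 0. Lengths are in mm, angles in rad, forces in N, time in s.
With the tool pointing down it reaches from about 400 to 825 mm from the base axis. Payload 7 kg.
Tool frame: the origin (TCP) lies midway between the tips of the shut fingers; the grasp point (between the pads) lies 19 mm behind it; z points along the fingers, y is the direction in which the jaws open and shut (so a half turn about z gives the same grasp; the last joint's range is limited). The gripper opens to 88 mm and grips with 3 to 60 N. Pads are 19 mm wide; open, the fingers measure 130 mm over their backs; the gripper's body (78 mm by 193 mm) begins 47 mm behind the grasp point.
Start: joints at [-0.922, 0.359, 0.012, 0, -1.224, -0.288], TCP at [238.263, -631.527, 226.561] pointing down, gripper open.
Joint ranges: [-3.07, 3.07], [-1.43, 2.12], [-1.02, 1.25], [-3.03, 1.67], [-3.05, -0], [-3.03, 3.03]. Speed limits (rad/s): [2.39, 2.39, 3.01, 3.14, 3.14, 3.14].

## Interface

Orientations are given as a unit quaternion [w, x, y, z].
In Python, from bench import state, grab_frame, camera_params, hand_in gives the robot as it stands. The module is installed in compiled form; this text tells all that it offers.
- The arm moves only by the shell command python3 -m inch 'ROWS'. ROWS is JSON, a list of rows, each an object with "delta_pos": the shift along the tool's x, y, z normalised to -1 to 1, where 1 is 75 cm, a list of three; "rot": the turn, a rotation vector about the tool's x, y, z normalised to -1 to 1, where 1 is 180 degrees, a list of three; "gripper": the opening, from 0 (shut) to 1 (fully open). In form: [{"delta_pos": [dx, dy, dz], "rot": [ax, ay, az], "gripper": gripper}, ...]. A call has 1 to 5 rows; each row is the pose to reach, as a shift and turn from the pose measured when the call began, along the tool's axes at that moment, turning the shorter way round; what a row does not reach only later rows make up. A row lasts 1/12 s, in which the tool goes at most 41.7 mm and 7.16 degrees, less where a joint would pass 70% of its speed; a pose out of reach is approached as far as the arm can. A call with a number of a shift or a turn outside -1 to 1 is refused whole. A call with a gripper value outside its range is refused whole. The fingers move at their own pace and stop on an object; the grip force is fixed at half the most. Time passes only in rows, so rows that repeat a pose let the fingers close. It gives the time, the measured TCP pose, the force and the opening at its end, in the units of the state.
- state(): the state, without advancing time (a new reading comes with each control period).
- grab_frame(name): name is "scene" or "top" or "wrist"; returns the picture (420x560x3 uint8, red, green, blue); there is no depth.
- camera_params(name): a dict with "fx", "fy", "cx", "cy" (pixels), "origin" and "rotation" of the camera in the world. Camera axes: x right, y down, z forward; pixel columns grow to the right and rows downward; lengths in mm; the calibration is good to about 2 mm. A picture is of the moment at which its call begins: read the wrist's pose just before it. camera_params takes no time and is no camera call; for the wrist camera it gives the pose at the moment of the call.
- hand_in(): hands the job in, once; it reports no verdict.
The state is a dict: "t": time; "joints": joint angles; "joint_vel": joint speeds; "effort": joint torques, N m; "ee_pos": TCP position; "eef_rot": TCP orientation; "contact_force": force on the tool from outside, world axes, zero at the start; "torque": the same for the moment, N m; "opening": opening from 0.0 (shut) to 1.0 (fully open).
Only numpy, scipy, OpenCV 4.12 (cv2) and the standard library are available. Lean on these libraries where they do the work, as an engineer would, in place of code of your own. Each camera call takes 0.05 s, during which the arm holds its last target.

## Task

Get the cork-ball launcher on the drinks trolley ready to fire: draw its sprung throwing arm all the way down until the hair-trigger catch clicks over the arm's tip, and ease the arm up against the catch before letting go, so that it never flies up. Then take the cork ball from its white holder and lower it into the arm's cup (don't drop it in), leaving the arm still hooked. Leave the tumbler, bowl, jug, scoop and jigger where they stand.

Things in the scene. Friction and masses are not known exactly. Their poses are not given: they have to be found in the camera images.
- launcher: Wooden ball launcher, fixed. Board 60 x 300 x 16 mm tall. Origin: on the trolley top (z = 0) straight below the cup's centre when the arm is level. z up; y along the board from catch to hinge; x away from the robot (yaw up to 15 degrees). The hinge line is parallel to x at y = +145, z = 45 mm. The board spans y -115 to +185 mm; two cheeks at the hinge reach z = 62 mm.
- throw_arm (a joint): Angle of the sprung arm (rad): 0 = at rest, 0.63 rad above level; grows as it is drawn down; 0.63 = level, where the catch holds it; bottom stop 0.73. The tip pushes the catch aside from about 0.5; the catch closes over it by 0.66: draw to about 0.70, then ease back to 0.63. Force at the bar about 3 N at rest, 6 N level. Let go unhooked, it flies up.
- tongue_end (a point): Top edge of the arm's end, 225 mm from the hinge; this is what the catch holds. The arm is a wooden strip 24 mm wide, 10 mm thick, pointing from the hinge towards launcher -y, its centre line through the hinge line, with a steel tongue 14 mm wide at the end.
- bar (a point): Grip point of the arm's cross bar: round steel, 12 mm diameter, parallel to launcher x, sticking out of the arm's robot-side edge (launcher x -12 to -62 mm). This point: x = -42 mm, 100 mm from the hinge line on the arm's centre line (level: launcher y = +45, z = 45 mm). Pinched across launcher y, it turns between the fingers as the arm swings; or push it down.
- cup (a point): Where the ball's centre is when it sits in the cup: 145 mm from the hinge, 33 mm above the arm's centre line (level: launcher x = 0, y = 0, z = 78 mm). The cup is a round wooden ring, 36 mm outside and 28 mm inside diameter, 14 mm tall, rim 19 mm above the arm's centre line; the ball sinks 6 mm below the rim.
- catch (a joint): Angle of the steel catch (rad): 0 = upright, closed; grows as its top is pushed towards launcher -y, up to 0.4. A weak spring closes it. The arm's tip coming down pushes its sloped nose aside; its flat underside then holds the arm. With the arm hooked, about 1 N on the catch fires it: do not touch it.
- catch_top (a point): Top of the catch, 14 mm wide, at launcher x = 0, y = -90 mm, z = 82 mm, beyond the arm's tip. The nose reaches from here 17 mm towards the hinge.
- rack: Chrome wire glass rack, fixed. Origin: on the trolley top below the middle of its front bar; y along the bars, x away from the robot. Bars 10 mm thick, 560 mm long at x = 0, 100, 135 mm, height 225 mm; legs at x = 135, y = +/-280 mm. The front bar is 0 to 15 mm nearer the robot than the cup, so a hand pointing straight down cannot reach the cup: lean it back to the robot by 25 to 40 degrees.
- ball_center (a point): Centre of the loose cork ball, 40 mm in diameter, 15 g.
- holder: White ceramic tube standing upright, fixed, 36 mm outside diameter, 28 mm inside, 30 mm tall, on which the ball rests (ball centre 44 mm above the trolley top). Origin: centre of its underside. It and the tumbler stand on opposite sides in front of the launcher, either way round.
- tumbler: Steel tumbler, 76 mm across, 95 mm tall. Origin: centre of its underside. Not to be moved.
- bowl: Olive-green ceramic bowl, 130 mm across, 55 mm tall, empty. Origin: centre of its underside. Not to be moved.
- jug: Glass stirring jug, 92 mm across, 140 mm tall, with a handle 83 mm out. Origin: centre of its underside. Not to be moved.
- scoop: Clear acrylic ice scoop lying flat, 190 mm long, 60 mm wide, 42 mm tall. Origin: on the trolley top at the back end of its blade; its x points along the blade, handle to -x. Not to be moved.
- jigger: Steel double-cone measure, 46 mm across, 90 mm tall, under the rack. Origin: centre of its underside. Not to be moved.

How it is judged:
By the outcome, as a careful person would: the job done as asked, in the order asked, and still so for the second after the job is handed in, with the robot touching nothing.
It also fails if it takes over 53 s, if anything falls off the work surface, if the arm or the gripper's body presses on something with over 40 N, if the wrist force passes 120 N, or if a joint passes its speed limit or range.

## Working session

There is one attempt and no reset: what is moved stays moved. The work goes in short steps, Python scripts to look and compute and a shell command to move; the robot and the scene stay as the last step left them, time stands still between calls to the robot, and variables do not carry over. Pictures are saved under pics/ and viewed, and the job is handed in when it is done.

```bash
mkdir -p pics; ls; python3 - <<'E'
from bench import *
import cv2
s=state();print(s)
for n in ["scene","top","wrist"]:
    print(n,camera_params(n))
    cv2.imwrite(f"pics/{n}0.png",grab_frame(n)[:,:,::-1])
E
```

```text
pics
{'t': 0.0, 'joints': array([-9.21905325e-01,  3.59388077e-01,  1.10722292e-02, -3.53488348e-04,
       -1.22405903e+00, -2.88130616e-01]), 'joint_vel': array([-0.0006153 ,  0.00067433, -0.00069126, -0.00224806, -0.00024772,
        0.00190036]), 'effort': array([ 9.81593876e-04, -5.82720029e+01,  2.93059373e+01,  6.99721813e+00,
        6.92273868e-03, -1.37515135e-04]), 'ee_pos': array([ 238.10001658, -631.10963478,  225.62710993]), 'eef_rot': array([-2.08132231e-04, -1.79344334e-01,  9.83786033e-01,  7.79262590e-04]), 'contact_force': array([-0.87114567,  0.95137792, -0.45317405]), 'torque': array([ 0.03812391, -0.01187302, -0.00993185]), 'opening': 0.9985068406166601}
scene {'fx': 500.975209616032, 'fy': 500.975209616032, 'cx': 280.92514063505445, 'cy': 206.11236248329868, 'origin': array([ 607.46503219,  982.59205969, 1040.25395809]), 'rotation': array([-0.0200474 ,  0.02416152,  0.91357264, -0.4054619 ])}
top {'fx': 484.91012894343817, 'fy': 484.91012894343817, 'cx': 274.7555889118757, 'cy': 214.18985964324335, 'origin': array([ 271.04734409,   -6.35106362, 1399.2016253 ]), 'rotation': array([-0.07775119,  0.70661526, -0.69956559,  0.07250943])}
wrist {'fx': 309.76638057643316, 'fy': 309.76638057643316, 'cx': 282.57485491612186, 'cy': 211.46722446864305, 'origin': array([ 162.13768491, -661.25295511,  383.74843694]), 'rotation': array([0.08594333, 0.56221308, 0.81301086, 0.12467375])}
```

View pics/scene0.png

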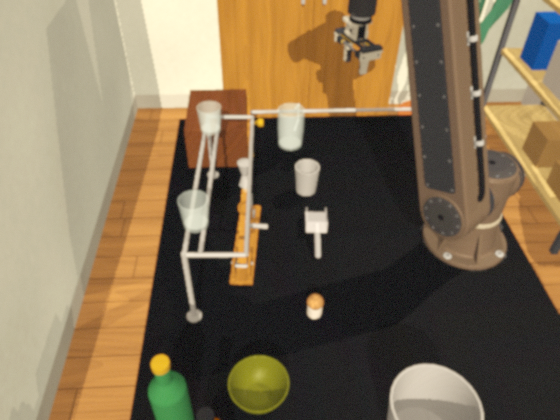

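View pics/top0.png

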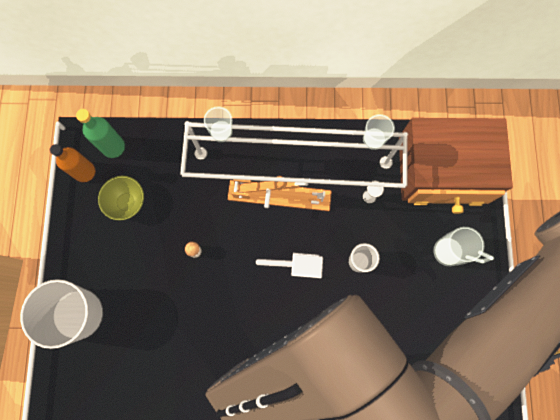

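View pics/wrist0.png

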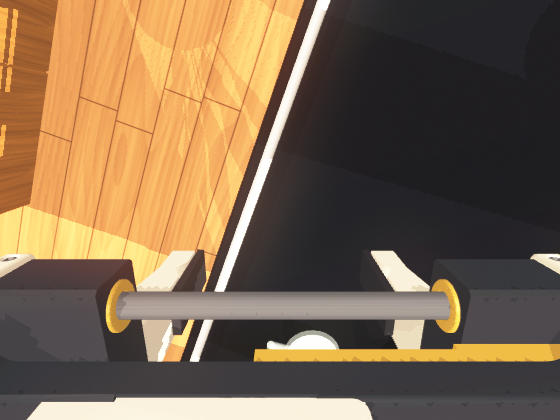

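The scene camera looks from the robot's left. The top view shows the launcher at about (280,195), the ball at (192,249), the tumbler at (364,258) and the rack's front bar along about (185,175) to (405,187). I'll zoom in.

```bash
cat > h.py <<'E'
import numpy as np, cv2
from scipy.spatial.transform import Rotation as R
from bench import *
def Rq(q): return R.from_quat([q[1],q[2],q[3],q[0]])
def ray(c,u,v):
    d=Rq(c['rotation']).apply([(u-c['cx'])/c['fx'],(v-c['cy'])/c['fy'],1.]); return np.array(c['origin']),d
def onz(c,u,v,z):
    o,d=ray(c,u,v); return o+d*(z-o[2])/d[2]
def proj(c,p):
    q=Rq(c['rotation']).inv().apply(np.array(p,float)-c['origin']); return c['fx']*q[...,0]/q[...,2]+c['cx'],c['fy']*q[...,1]/q[...,2]+c['cy']
def tri(c1,p1,c2,p2):
    o1,d1=ray(c1,*p1);o2,d2=ray(c2,*p2);d1/=np.linalg.norm(d1);d2/=np.linalg.norm(d2)
    t=np.linalg.lstsq(np.c_[d1,-d2],o2-o1,rcond=None)[0]
    a=o1+d1*t[0];b=o2+d2*t[1];return (a+b)/2,np.linalg.norm(a-b)
E
python3 - <<'E'
import cv2
t=cv2.imread('pics/top0.png');cv2.imwrite('pics/topz.png',cv2.resize(t[165:275,170:340],None,fx=4.7,fy=4.7,interpolation=2))
t=cv2.imread('pics/scene0.png');cv2.imwrite('pics/scz.png',cv2.resize(t[170:325,200:340],None,fx=3.8,fy=3.8,interpolation=2))
E
```

```text
(no output)
```

View pics/topz.png

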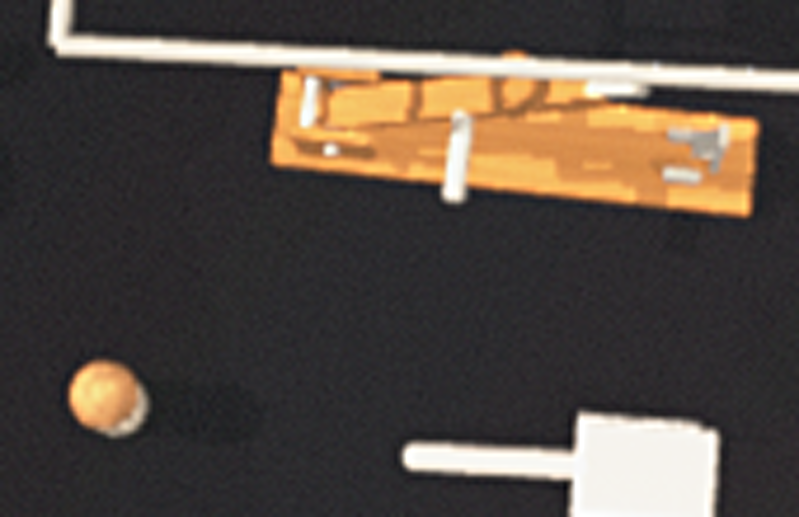

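View pics/scz.png

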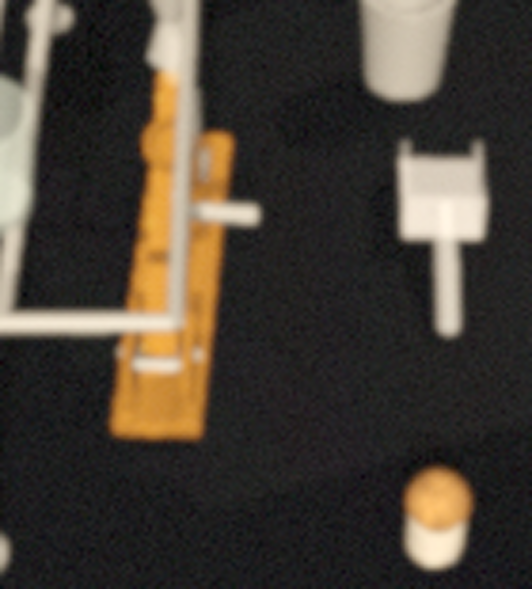

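Orange is the launcher. The board corners, bar end, ball and front bar are clear in both zooms.

```bash
python3 - <<'E'
from h import *
T=camera_params('top');S=camera_params('scene')
f=4.7;g=lambda u,v:((u+.5)/f-.5+170,(v+.5)/f-.5+165)
k=3.8;gs=lambda u,v:((u+.5)/k-.5+200,(v+.5)/k-.5+170)
c={n:onz(T,*g(*p),z) for n,p,z in [('TL',(281,72),16),('BL0',(272,166),0),('BL16',(273,160),16),('BR0',(750,217),0),('BR16',(750,211),16),('TR',(757,120),16)]}
for n in c: print(n,c[n].round(1))
print('scene corners', onz(S,*gs(110,437),0).round(1), onz(S,*gs(203,437),0).round(1), onz(S,*gs(233,133),16).round(1))
print('ball',tri(T,g(104,395),S,gs(438,498)),onz(T,*g(104,395),44), onz(S,*gs(438,498),44))
print('bar end top',tri(T,g(454,198),S,gs(259,215)))
print('rack front', onz(T,*g(60,45),225),onz(T,*g(795,79),225),'corner tri',tri(T,g(62,45),S,gs(178,322)))
print('hinge pin',tri(T,g(311,101),S,gs(157,364)))
print('catch top?',onz(T,*g(718,130),82))
E
```

```text
TL [672.7 141.2  16. ]
BL0 [615.5 146.7  -0. ]
BL16 [615.5 144.5  16. ]
BR0 [ 585.3 -155.     0. ]
BR16 [ 585.5 -153.3   16. ]
TR [ 644.1 -158.5   16. ]
scene corners [676.6 136.7   0. ] [612.3 139.7   0. ] [ 582.2 -157.1   16. ]
ball (array([461.92986115, 237.14173157,  49.93679904]), np.float64(0.7776423621934245)) [462.39329995 238.32204004  44.        ] [461.42527702 232.53402177  44.        ]
bar end top (array([570.05169947,  28.76032415, 105.64380176]), np.float64(2.5336785353405213))
rack front [626.04198727 238.20558099 225.        ] [ 610.57389353 -156.08946776  225.        ] corner tri (array([624.91156693, 237.18157747, 225.60489981]), np.float64(1.8879772918356494))
hinge pin (array([642.77009382, 118.36701075,  53.98628376]), np.float64(1.2802403578925003))
catch top? [ 619.90848921 -127.87158747   82.        ]
```

```bash
cat >> h.py <<'E'
YAW=-0.096; O=np.array([625.9,-42.9,0.])
ex=np.array([np.cos(YAW),np.sin(YAW),0]);ey=np.array([-np.sin(YAW),np.cos(YAW),0]);ez=np.array([0,0,1.])
def L(x,y,z): return O+ex*x+ey*y+ez*z
def toL(p): d=np.array(p)-O; return np.array([d@ex,d@ey,d[2]])
def tool(lean,yaw=YAW):
    a=np.array([np.cos(yaw),np.sin(yaw),0]);b=np.array([-np.sin(yaw),np.cos(yaw),0]);t=np.radians(lean)
    return R.from_matrix(np.c_[-a*np.cos(t)-ez*np.sin(t),b,a*np.sin(t)-ez*np.cos(t)])
def go(p,Rt,back=0.):
    "p world point to be `back` mm behind the TCP along tool z"
    s=state();R0=Rq(s['eef_rot']);tcp=np.array(p)+Rt.as_matrix()[:,2]*back
    d=R0.inv().apply(tcp-s['ee_pos']);r=(R0.inv()*Rt).as_rotvec()
    print('dpos',(d/750).round(4),'rot',(r/np.pi).round(4),'mm',np.linalg.norm(d).round(1),'deg',np.degrees(np.linalg.norm(r)).round(1))
def st():
    s=state();print('t',round(s['t'],2),'tcp',s['ee_pos'].round(1),'L',toL(s['ee_pos']).round(1),'F',s['contact_force'].round(1),'op',round(s['opening'],3),'j',s['joints'].round(2))
def arm(q): a=0.63-q; return 145-100*np.cos(a),45+100*np.sin(a)
E
python3 - <<'E'
from h import *
T=camera_params('top')
print('tumbler',onz(T,364,256,95),'jug',onz(T,455,242,140),'scoop',onz(T,290,264,20), 'bowl',onz(T,121,198,55))
go([480,25,300],tool(35))
E
```

```text
tumbler [ 439.77393303 -237.13728122   95.        ] jug [ 473.13296418 -468.17159055  140.        ] scoop [424.51782419 -39.39555935  20.        ] bowl [604.89224797 445.89708847  55.        ]
dpos [-0.6105  0.705  -0.0981] rot [ 0.0448 -0.1911  0.1407] mm 703.3 deg 43.5
```

```bash
python3 -m inch '[{"delta_pos":[-0.61,0.705,-0.1],"rot":[0.045,-0.19,0.14],"gripper":1},{"delta_pos":[-0.61,0.705,-0.1],"rot":[0.045,-0.19,0.14],"gripper":1},{"delta_pos":[-0.61,0.705,-0.1],"rot":[0.045,-0.19,0.14],"gripper":1},{"delta_pos":[-0.61,0.705,-0.1],"rot":[0.045,-0.19,0.14],"gripper":1},{"delta_pos":[-0.61,0.705,-0.1],"rot":[0.045,-0.19,0.14],"gripper":1}]'
python3 - <<'E'
from h import *
st();go([480,25,300],tool(35))
E
```

```text
t: 0.57
ee_pos: [310.3, -435.9, 249.1]
eef_rot: [0.252, 0.008, 0.968, -0.013]
contact_force: [0.7, -0.4, -0.3]
opening: 1.002
t 0.57 tcp [ 310.3 -435.9  249.1] L [-276.4 -421.5  249.1] F [ 0.7 -0.4 -0.3] op 1.002 j [-0.88 -0.01 -0.32 -0.46 -0.95 -0.49]
dpos [-0.2251  0.6178  0.0334] rot [ 0.007  -0.0322  0.0235] mm 493.8 deg 7.3
```

```bash
python3 -m inch '[{"delta_pos":[-0.225,0.618,0.033],"rot":[0.007,-0.032,0.0235],"gripper":0.6},{"delta_pos":[-0.225,0.618,0.033],"rot":[0.007,-0.032,0.0235],"gripper":0.6},{"delta_pos":[-0.225,0.618,0.033],"rot":[0.007,-0.032,0.0235],"gripper":0.6},{"delta_pos":[-0.225,0.618,0.033],"rot":[0.007,-0.032,0.0235],"gripper":0.6},{"delta_pos":[-0.225,0.618,0.033],"rot":[0.007,-0.032,0.0235],"gripper":0.6}]'
python3 - <<'E'
from h import *
st();go([480,25,300],tool(35))
E
```

```text
t: 0.98
ee_pos: [369.4, -270.9, 267.2]
eef_rot: [0.299, 0.047, 0.953, -0.015]
contact_force: [0.1, 0.1, 0.2]
opening: 0.684
t 0.98 tcp [ 369.4 -270.9  267.2] L [-233.4 -251.6  267.2] F [0.1 0.1 0.2] op 0.684 j [-0.32 -0.34 -0.67 -0.21 -0.65 -1.22]
dpos [-0.1134  0.4072  0.0253] rot [-0.0008 -0.0009 -0.0008] mm 317.6 deg 0.3
```

```bash
python3 - <<'E'
from h import *
y,z=arm(0); print('bar rest',L(-42,y,z)); go(L(-42,y,z),tool(35),back=-50)
E
```

```text
bar rest [590.24686142  25.02746507 103.91447579]
dpos [-0.0839  0.4219  0.2568] rot [-0.0008 -0.0009 -0.0008] mm 375.7 deg 0.3
```

```bash
python3 -m inch '[{"delta_pos":[-0.113,0.407,0.025],"rot":[0,0,0],"gripper":0.6},{"delta_pos":[-0.113,0.407,0.025],"rot":[0,0,0],"gripper":0.6},{"delta_pos":[-0.113,0.407,0.025],"rot":[0,0,0],"gripper":0.6},{"delta_pos":[-0.113,0.407,0.025],"rot":[0,0,0],"gripper":0.6},{"delta_pos":[-0.113,0.407,0.025],"rot":[0,0,0],"gripper":0.6}]'
python3 - <<'E'
from h import *
st();y,z=arm(0);go(L(-42,y,z),tool(35),back=-90)
E
```

```text
t: 1.4
ee_pos: [408.9, -161.6, 277.5]
eef_rot: [0.298, 0.048, 0.953, -0.015]
contact_force: [-0.3, -1.1, -0.0]
opening: 0.603
t 1.4 tcp [ 408.9 -161.6  277.5] L [-204.6 -139.   277.5] F [-0.3 -1.1 -0. ] op 0.603 j [ 0.23 -0.5  -0.94  0.34 -0.58 -2.14]
dpos [-0.045   0.2716  0.1929] rot [-0.001  -0.0016 -0.001 ] mm 252.1 deg 0.4
```

```bash
python3 -m inch '[{"delta_pos":[-0.045,0.272,0.193],"rot":[0,0,0],"gripper":0.6},{"delta_pos":[-0.045,0.272,0.193],"rot":[0,0,0],"gripper":0.6},{"delta_pos":[-0.045,0.272,0.193],"rot":[0,0,0],"gripper":0.6},{"delta_pos":[-0.045,0.272,0.193],"rot":[0,0,0],"gripper":0.6},{"delta_pos":[-0.045,0.272,0.193],"rot":[0,0,0],"gripper":0.6}]'
python3 - <<'E'
from h import *
st();y,z=arm(0);go(L(-42,y,z),tool(35),back=-90)
cv2.imwrite('pics/w1.png',grab_frame('wrist')[:,:,::-1]); np.save('w1.npy',camera_params('wrist'),allow_pickle=True)
E
```

```text
t: 1.82
ee_pos: [525.1, -22.3, 237.2]
eef_rot: [0.285, 0.046, 0.957, -0.011]
contact_force: [0.6, -1.2, 1.3]
opening: 0.6
t 1.82 tcp [525.1 -22.3 237.2] L [-102.3   10.9  237.2] F [ 0.6 -1.2  1.3] op 0.6 j [ 0.41 -0.23 -1.02  0.81 -0.37 -2.79]
dpos [0.034  0.0707 0.0732] rot [ 0.0014 -0.0103 -0.0008] mm 80.4 deg 1.9
```

View pics/w1.png

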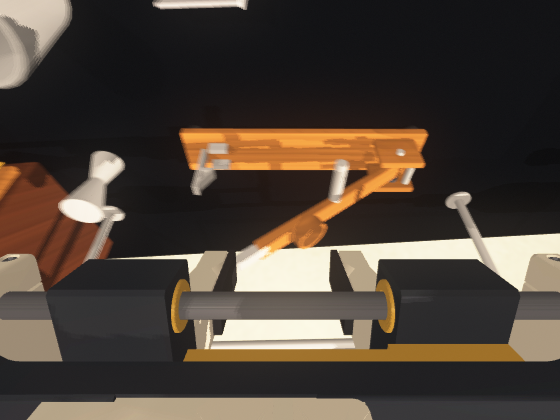

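The wrist view shows the launcher at (180-425,130-170), the hinge on the right, the raised arm running to (250,255), the cup at (310,235) and the bar at about (340,180). That matches the frame I assumed. Joint 3 is at its limit, so before going on I'll fit a simple kinematic model to the poses I've recorded and use it to choose a lean that can be reached.

```bash
cat > kin.py <<'E'
from h import *
from scipy.optimize import least_squares
import itertools
D=[([-0.9219,.3594,.0111,-.00035,-1.2241,-.2881],[238.1,-631.1,225.6],[-2e-4,-.17934,.98379,8e-4]),
([-.88,-.01,-.32,-.46,-.95,-.49],[310.3,-435.9,249.1],[.252,.008,.968,-.013]),
([-.32,-.34,-.67,-.21,-.65,-1.22],[369.4,-270.9,267.2],[.299,.047,.953,-.015]),
([.23,-.5,-.94,.34,-.58,-2.14],[408.9,-161.6,277.5],[.298,.048,.953,-.015]),
([.41,-.23,-1.02,.81,-.37,-2.79],[525.1,-22.3,237.2],[.285,.046,.957,-.011])]
def fk(p,j,s4,s6):
    b,r0,lat,z0,a2,a3x,a3z,w,c=p
    E=lambda ax,t:R.from_euler(ax,t)
    R1=E('z',j[0]+b);R2=R1*E('y',j[1]);R3=R2*E('y',-j[2]);R5=R3*E('x',s4*j[3])*E('y',-j[4])
    pos=R1.apply([r0,lat,z0])+R2.apply([0,0,a2])+R3.apply([a3x,0,a3z])+R5.apply([w,0,0])
    base=R.from_matrix(np.array([[0,0,1.],[0,1,0],[-1,0,0]]))  # tool z = x, tool y=y, tool x=-z
    return pos,R5*base*E('z',s6*j[5]+c)
def fit():
    best=None
    for s4,s6 in itertools.product([1,-1],[1,-1]):
      for c0 in [0,np.pi/2,np.pi,-np.pi/2]:
        def f(p):
            o=[]
            for j,x,q in D:
                P,Q=fk(p,j,s4,s6);o+=list((P-x)/5)+list((Q.inv()*Rq(q)).as_rotvec()/.01)
            return o
        for b0 in (0,-.3):
            r=least_squares(f,[b0,0,0,300,400,400,0,250,c0],max_nfev=300)
            if best is None or r.cost<best[0]: best=(r.cost,r.x,s4,s6)
    return best
if __name__=='__main__':
    b=fit();print(b);np.save('kin.npy',np.array([*b[1],b[2],b[3]]))
    for j,x,q in D:
        P,Q=fk(b[1],j,b[2],b[3]);print((P-x).round(1),np.degrees((Q.inv()*Rq(q)).as_rotvec()).round(2))
E
python3 kin.py
```

```text
(np.float64(131.7435090121344), array([ 4.89712607e-03,  3.75883526e+02, -1.75323181e+02, -4.55150832e+00,
        5.31295970e+02,  5.70781310e+01,  4.83745209e+01,  3.05350886e+02,
       -1.56843358e+00]), -1, -1)
[  7.4  22.5 -12.2] [-0.   -0.    0.15]
[-13.5 -21.   40.1] [0.35 0.15 0.36]
[6.3 4.5 6.6] [0.18 0.28 0.12]
[ -7.6  20.  -47.9] [ 0.24 -0.19 -0.25]
[ 13.1 -19.6  13.2] [ 0.04 -0.06 -0.38]
```

```bash
sed -i 's/b,r0,lat,z0,a2,a3x,a3z,w,c=p/b,r0,lat,z0,a2,a3x,a3z,w,c,e2,w5=p/; s/R2.apply(\[0,0,a2\])/R2.apply([e2,0,a2])/; s/R5.apply(\[w,0,0\])/R5.apply([w,0,w5])/; s/250,c0\]/250,c0,0,0]/' kin.py; python3 kin.py
```

```text
(np.float64(123.0586012899072), array([ 6.81381048e-03,  3.34958619e+02, -1.78185404e+02, -1.09750481e+01,
        5.37930349e+02,  6.03448711e+01,  5.52153973e+01,  3.19017295e+02,
       -1.56676538e+00,  1.67526182e+01,  1.70551017e+01]), -1, -1)
[  6.1  21.6 -26.6] [-0.   -0.    0.16]
[-13.5 -23.   38.4] [0.4  0.15 0.36]
[ 5.3  1.6 15.5] [0.24 0.28 0.12]
[ -9.2  19.7 -38.7] [ 0.3  -0.19 -0.26]
[ 10.8 -14.1  11.5] [ 0.1  -0.06 -0.38]
```

```bash
python3 - <<'E'
from kin import *
rng=np.random.default_rng(0);best=[]
for k in range(60):
    def f(p):
        o=[]
        for j,x,q in D:
            P,Q=fk(p,j,-1,-1);o+=list((P-x)/5)+list((Q.inv()*Rq(q)).as_rotvec()/.01)
        return o
    p0=[0,rng.uniform(-100,300),rng.uniform(-200,200),rng.uniform(0,600),rng.uniform(-600,600),rng.uniform(-600,600),rng.uniform(-300,300),rng.uniform(100,400),-1.57,rng.uniform(-600,600),0]
    r=least_squares(f,p0,max_nfev=200);best.append((r.cost,r.x))
best.sort(key=lambda a:a[0])
for b in best[:3]:print(b[0],b[1].round(2))
E
```

```text
123.05860128988517 [ 1.0000e-02  3.3496e+02 -1.7819e+02 -1.0980e+01  5.3793e+02  6.0340e+01
  5.5220e+01  3.1902e+02 -1.5700e+00  1.6750e+01  1.7060e+01]
123.05860128988701 [ 1.0000e-02  3.3496e+02 -1.7819e+02 -1.0970e+01  5.3793e+02  6.0340e+01
  5.5220e+01  3.1902e+02 -1.5700e+00  1.6750e+01  1.7060e+01]
123.0586012899062 [ 1.0000e-02  3.3496e+02 -1.7819e+02 -1.0970e+01  5.3793e+02  6.0340e+01
  5.5220e+01  3.1902e+02 -1.5700e+00  1.6750e+01  1.7060e+01]
```

```bash
cat > kin2.py <<'E'
from kin import *
def fk2(p,j):
    b,lat,z0,r0,e2,a2,a3x,a3z,y4,z4,w,y5,z5,tx,ty,c=p
    E=lambda ax,t:R.from_euler(ax,t)
    R1=E('z',j[0]+b);R2=R1*E('y',j[1]);R3=R2*E('y',-j[2]);R4=R3*E('x',-j[3]);R5=R4*E('y',-j[4])
    base=R.from_matrix(np.array([[0,0,1.],[0,1,0],[-1,0,0]]));R6=R5*base*E('z',-j[5]+c)
    return R1.apply([r0,lat,z0])+R2.apply([e2,0,a2])+R3.apply([a3x,0,a3z])+R4.apply([0,y4,z4])+R5.apply([w,y5,z5])+R6.apply([tx,ty,0]),R6
P0=np.array([0,0,300,0,0,400,400,0,0,0,250,0,0,0,0,-1.57])
SG=np.array([.05,100,200,100,100,300,300,100,100,100,200,100,100,100,100,.05])
def fit2(mask=None):
    s=SG.copy()
    if mask is not None: s=s*mask+1e-3
    def f(p):
        o=list((p-P0)/s)
        for j,x,q in D:
            P,Q=fk2(p,j);o+=list((P-x)/4)+list((Q.inv()*Rq(q)).as_rotvec()/.006)
        return o
    return least_squares(f,P0,x_scale=s)
if __name__=='__main__':
    r=fit2();print(r.cost,r.x.round(2))
    for j,x,q in D:
        P,Q=fk2(r.x,j);print((P-x).round(1))
    np.save('kin2.npy',r.x)
E
python3 kin2.py
```

```text
4.017123311993221 [-0.0000e+00 -9.0000e-02  1.8559e+02  4.6600e+00  2.3300e+00  5.9981e+02
  4.5774e+02  4.1600e+00 -9.6210e+01  2.8800e+00  3.7062e+02 -9.6210e+01
 -2.7300e+00 -1.7600e+00  6.6000e-01 -1.5700e+00]
[0.  0.1 0.4]
[ 0.   0.  -1.1]
[-0.1 -0.5  1.4]
[-0.2  1.1 -0.7]
[ 0.2 -0.7  0.1]
```

The model now fits to about 1 mm. I'll check reachability for each lean.

```bash
cat >> kin2.py <<'E'
LO=np.array([-3.07,-1.43,-1.02,-3.03,-3.05,-3.03]);HI=np.array([3.07,2.12,1.25,1.67,0,3.03])
PP=None
def ik(tcp,Rt,seed):
    global PP
    if PP is None: PP=np.load('kin2.npy')
    def f(j):
        P,Q=fk2(PP,j);return np.r_[(P-tcp)/100,(Q.inv()*Rt).as_rotvec()]
    r=least_squares(f,np.clip(seed,LO+.001,HI-.001),bounds=(LO,HI))
    return r.x,np.abs(r.fun).max()
def iks(tcp,Rt,n=25):
    rng=np.random.default_rng(1);o=[]
    for k in range(n):
        j,e=ik(tcp,Rt,rng.uniform(np.maximum(LO,-2.9),HI))
        if e<1e-3 and not any(np.allclose(j,x,atol=.02) for x in o):o.append(j)
    return o
E
python3 - <<'E'
from kin2 import *
for lean in (15,20,25,30,35):
  for flip in (0,1):
    Rt=tool(lean)*R.from_euler('z',np.pi*flip)
    for nm,q,back in (('above',0,-60),('rest',0,15),('low',.70,15)):
        y,z=arm(q);tcp=L(-45,y,z)+Rt.as_matrix()[:,2]*back
        for j in iks(tcp,Rt): print(lean,flip,nm,j.round(2))
E
```

```text
15 0 above [ 0.48  0.09 -0.63  0.24 -0.64 -2.32]
15 0 rest [ 0.45  0.21 -0.71  0.32 -0.44 -2.39]
15 0 low [ 0.35  0.3  -0.88  0.62 -0.19 -2.62]
15 1 above [ 0.48  0.1  -0.62  0.24 -0.65  0.82]
15 1 rest [ 0.45  0.22 -0.7   0.31 -0.45  0.76]
15 1 low [ 0.36  0.3  -0.86  0.59 -0.21  0.54]
20 0 above [ 0.5   0.04 -0.78  0.41 -0.5  -2.51]
20 0 rest [ 0.4   0.17 -0.9   0.72 -0.25 -2.74]
20 1 above [ 0.5   0.05 -0.77  0.41 -0.5   0.64]
20 1 rest [ 0.4   0.18 -0.89  0.7  -0.26  0.42]
25 0 above [ 0.46 -0.   -0.95  0.75 -0.33 -2.81]
25 1 above [ 0.46  0.   -0.94  0.74 -0.33  0.34]
```

```bash
python3 - <<'E'
from kin2 import *
for lean in (15,17,19):
  for yaw in (YAW,YAW+.06):
    Rt=tool(lean,yaw); seed=np.array([.48,.09,-.63,.24,-.64,-2.3])
    for nm,q,back in (('above',0,-60),('rest',0,13),('mid',.35,13),('lvl',.63,13),('low',.71,13)):
        y,z=arm(q);tcp=L(-48,y,z)+Rt.as_matrix()[:,2]*back
        seed,e=ik(tcp,Rt,seed); print(lean,round(yaw,3),nm,seed.round(3),round(e,4))
# path from present pose
print(state()['joints'].round(3))
for yaw in (.4,.6,.8):
  for lean in (28,35):
    Rt=tool(lean,yaw)
    for nm,P in (('cup',L(0,0,78)),('cup+60',L(0,0,78)-60*Rt.as_matrix()[:,2]),('ball',[462,237,44]),('ball+60',[462,237,104]),('ball+150',[462,237,194])):
        for j in iks(np.array(P)+12*Rt.as_matrix()[:,2],Rt,12): print(yaw,lean,nm,j.round(2))
E
```

```text
15 -0.096 above [ 0.484  0.087 -0.635  0.238 -0.642 -2.329] 0.0
15 -0.096 rest [ 0.452  0.203 -0.715  0.316 -0.447 -2.392] 0.0
15 -0.096 mid [ 0.413  0.244 -0.777  0.383 -0.343 -2.43 ] 0.0
15 -0.096 lvl [ 0.378  0.282 -0.852  0.533 -0.234 -2.553] 0.0
15 -0.096 low [ 0.356  0.292 -0.886  0.63  -0.192 -2.633] 0.0
15 -0.036 above [ 0.473  0.085 -0.627  0.212 -0.64  -2.238] 0.0
15 -0.036 rest [ 0.446  0.203 -0.704  0.28  -0.446 -2.294] 0.0
15 -0.036 mid [ 0.41   0.244 -0.761  0.334 -0.346 -2.32 ] 0.0
15 -0.036 lvl [ 0.383  0.284 -0.829  0.454 -0.241 -2.421] 0.0
15 -0.036 low [ 0.369  0.295 -0.858  0.528 -0.203 -2.483] 0.0
17 -0.096 above [ 0.495  0.066 -0.691  0.299 -0.586 -2.394] 0.0
17 -0.096 rest [ 0.449  0.188 -0.781  0.423 -0.377 -2.495] 0.0
17 -0.096 mid [ 0.39   0.227 -0.863  0.57  -0.255 -2.595] 0.0
17 -0.096 lvl [ 0.185  0.254 -1.003  1.189 -0.085 -3.03 ] 0.0038
17 -0.096 low [ 0.181  0.27  -1.     1.192 -0.08  -3.03 ] 0.0156
17 -0.036 above [ 0.484  0.064 -0.681  0.267 -0.582 -2.297] 0.0
17 -0.036 rest [ 0.445  0.187 -0.766  0.376 -0.376 -2.387] 0.0
17 -0.036 mid [ 0.393  0.228
[... 962 characters left out ...]
6  0.27 -0.47 -0.67 -0.31 -0.65]
0.4 35 cup+60 [ 0.07  0.15 -0.52 -0.55 -0.37 -0.78]
0.6 28 cup [ 0.06  0.3  -0.39 -0.52 -0.51 -0.62]
0.6 28 cup+60 [ 0.04  0.2  -0.4  -0.46 -0.59 -0.67]
0.6 28 ball+150 [ 0.92 -0.13 -0.96  0.49 -0.31 -2.32]
0.6 35 cup [-0.05  0.3  -0.37 -0.77 -0.52 -0.32]
0.6 35 cup+60 [-0.07  0.2  -0.39 -0.69 -0.59 -0.39]
0.8 28 cup [-0.01  0.34 -0.31 -0.59 -0.66 -0.34]
0.8 28 cup+60 [-0.04  0.25 -0.3  -0.54 -0.75 -0.39]
0.8 28 ball+150 [ 0.88 -0.11 -0.8   0.09 -0.4  -1.73]
0.8 35 cup [-0.11  0.35 -0.29 -0.79 -0.69 -0.1 ]
0.8 35 cup+60 [-0.15  0.26 -0.29 -0.73 -0.78 -0.15]
0.8 35 ball [ 0.71  0.18 -0.73 -0.74 -0.07 -0.76]
0.8 35 ball+150 [ 0.87 -0.15 -0.95  0.25 -0.17 -1.88]
```

```bash
python3 - <<'E'
from kin2 import *
st();y,z=arm(0);go(L(-48,y,z),tool(15),-50)
E
```

```text
t 1.87 tcp [528.5 -18.3 236.3] L [-99.4  15.1 236.3] F [5.2 6.6 1. ] op 0.601 j [ 0.41 -0.22 -1.01  0.82 -0.36 -2.8 ]
dpos [0.0183 0.0648 0.1222] rot [0.0017 0.1005 0.0005] mm 104.7 deg 18.1
```

```bash
python3 -m inch '[{"delta_pos":[0.0,0.03,0.0],"rot":[0.001,0.05,0],"gripper":0.6},{"delta_pos":[0.008,0.05,0.04],"rot":[0.002,0.1,0],"gripper":0.6},{"delta_pos":[0.018,0.065,0.08],"rot":[0.002,0.1,0],"gripper":0.6},{"delta_pos":[0.018,0.065,0.122],"rot":[0.002,0.1,0],"gripper":0.6},{"delta_pos":[0.018,0.065,0.122],"rot":[0.002,0.1,0],"gripper":0.6}]'
python3 - <<'E'
from kin2 import *
st();y,z=arm(0);go(L(-48,y,z),tool(15),13)
cv2.imwrite('pics/w2.png',grab_frame('wrist')[:,:,::-1])
cv2.imwrite('pics/s2.png',cv2.resize(grab_frame('scene')[120:320,160:400],None,fx=3,fy=3)[:,:,::-1])
E
```

```text
t: 2.28
ee_pos: [573.4, 28.6, 146.2]
eef_rot: [0.127, 0.047, 0.991, -0.008]
contact_force: [-0.6, -0.8, -0.3]
opening: 0.604
t 2.28 tcp [573.4  28.6 146.2] L [-59.1  66.1 146.2] F [-0.6 -0.8 -0.3] op 0.604 j [ 0.48  0.12 -0.63  0.24 -0.62 -2.33]
dpos [-0.0002 -0.0023  0.0756] rot [-0.0012 -0.0022  0.0006] mm 56.7 deg 0.5
```

View pics/w2.png

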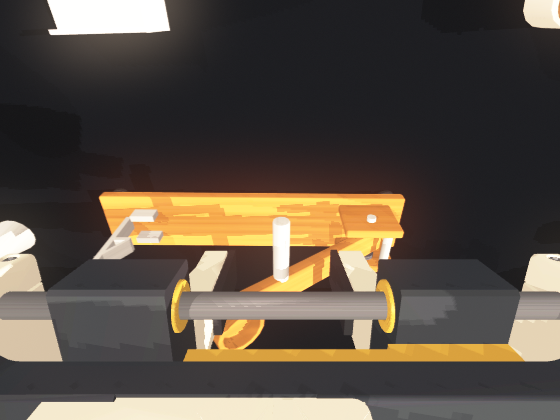

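View pics/s2.png

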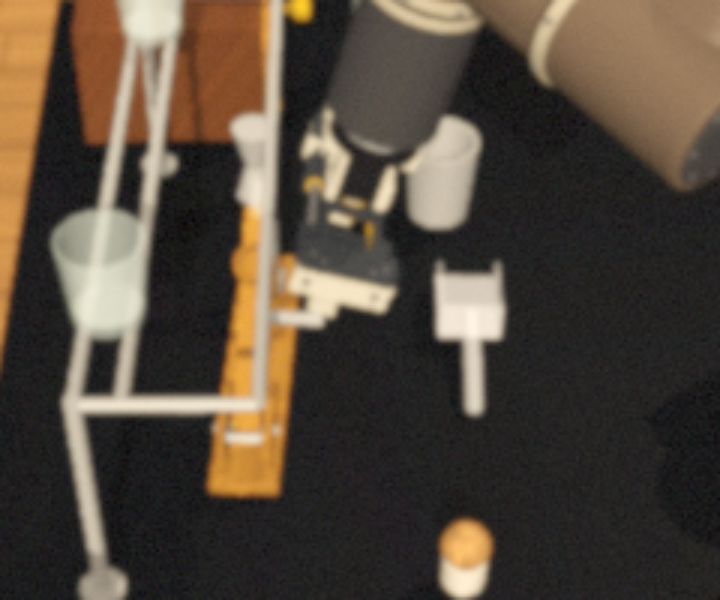

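The bar at (281,220-280) lies midway between the fingers, at about columns 210 and 350. Next I descend and pinch it.

```bash
python3 -m inch '[{"delta_pos":[0,-0.001,0.03],"rot":[-0.001,-0.002,0.0006],"gripper":0.6},{"delta_pos":[0,-0.002,0.055],"rot":[-0.001,-0.002,0.0006],"gripper":0.6},{"delta_pos":[0,-0.002,0.0755],"rot":[-0.001,-0.002,0.0006],"gripper":0.6},{"delta_pos":[0,-0.002,0.0755],"rot":[-0.001,-0.002,0.0006],"gripper":0.4},{"delta_pos":[0,-0.002,0.0755],"rot":[-0.001,-0.002,0.0006],"gripper":0.3}]'
python3 - <<'E'
from kin2 import *
st();y,z=arm(0);go(L(-48,y,z),tool(15),13)
E
```

```text
t: 2.8
ee_pos: [584.6, 22.8, 96.3]
eef_rot: [0.133, 0.048, 0.99, -0.007]
contact_force: [0.7, -0.2, 0.6]
opening: 0.509
t 2.8 tcp [584.6  22.8  96.3] L [-47.4  61.4  96.3] F [ 0.7 -0.2  0.6] op 0.509 j [ 0.45  0.2  -0.71  0.32 -0.46 -2.39]
dpos [-0.0018  0.0037  0.0074] rot [-0.0004  0.0014 -0.0001] mm 6.3 deg 0.3
```

```bash
python3 -m inch '[{"delta_pos":[-0.002,0.002,0.007],"rot":[0,0.001,0],"gripper":0.2},{"delta_pos":[-0.002,0.002,0.007],"rot":[0,0.001,0],"gripper":0.05},{"delta_pos":[-0.002,0.002,0.007],"rot":[0,0.001,0],"gripper":0.0},{"delta_pos":[-0.002,0.002,0.007],"rot":[0,0.001,0],"gripper":0},{"delta_pos":[-0.002,0.002,0.007],"rot":[0,0.001,0],"gripper":0}]'
python3 - <<'E'
from kin2 import *
st()
E
```

```text
t: 3.22
ee_pos: [588.3, 25.2, 92.3]
eef_rot: [0.132, 0.048, 0.99, -0.006]
contact_force: [-2.5, 19.6, -10.7]
opening: 0.129
t 3.22 tcp [588.3  25.2  92.3] L [-44.   64.2  92.3] F [ -2.5  19.6 -10.7] op 0.129 j [ 0.45  0.21 -0.7   0.32 -0.45 -2.39]
```

The opening of 0.129 is 11.4 mm, so the bar is held. The 22 N reading points along the arm toward the hinge, so I shift about 2.5 mm that way to relieve it.

```bash
python3 -m inch '[{"delta_pos":[0.0006,0.003,0.0022],"rot":[0,0,0],"gripper":0},{"delta_pos":[0.0006,0.003,0.0022],"rot":[0,0,0],"gripper":0}]'
python3 - <<'E'
from kin2 import *
st()
E
```

```text
t: 3.38
ee_pos: [587.9, 25.6, 91.6]
eef_rot: [0.132, 0.048, 0.99, -0.007]
contact_force: [-2.2, -11.0, 10.0]
opening: 0.126
t 3.38 tcp [587.9  25.6  91.6] L [-44.4  64.5  91.6] F [ -2.2 -11.   10. ] op 0.126 j [ 0.45  0.21 -0.71  0.32 -0.45 -2.4 ]
```

```bash
cat >> kin2.py <<'E'
def draw(qs,cal=(0,0,0)):
    Rt=tool(15)
    for q in qs:
        y,z=arm(q);print(q,end=' ');go(L(-47.8,y+.2,z)+np.array(cal),Rt,13)
E
python3 - <<'E'
from kin2 import *
draw([.05,.1,.15,.2,.25])
E
```

```text
0.05 dpos [ 0.0016 -0.004   0.0055] rot [-0.0006  0.0008 -0.0002] mm 5.3 deg 0.2
0.1 dpos [ 0.0031 -0.0075  0.011 ] rot [-0.0006  0.0008 -0.0002] mm 10.3 deg 0.2
0.15 dpos [ 0.0046 -0.0107  0.0167] rot [-0.0006  0.0008 -0.0002] mm 15.2 deg 0.2
0.2 dpos [ 0.0062 -0.0136  0.0224] rot [-0.0006  0.0008 -0.0002] mm 20.2 deg 0.2
0.25 dpos [ 0.0078 -0.0162  0.0284] rot [-0.0006  0.0008 -0.0002] mm 25.2 deg 0.2
```

```bash
python3 -m inch '[{"delta_pos":[0.0016,-0.004,0.0055],"rot":[0,0,0],"gripper":0},{"delta_pos":[0.0031,-0.0075,0.011],"rot":[0,0,0],"gripper":0},{"delta_pos":[0.0046,-0.0107,0.0167],"rot":[0,0,0],"gripper":0},{"delta_pos":[0.0062,-0.0136,0.0224],"rot":[0,0,0],"gripper":0},{"delta_pos":[0.0078,-0.0162,0.0284],"rot":[0,0,0],"gripper":0}]'
python3 - <<'E'
from kin2 import *
st();draw([.3,.35,.4,.45])
E
```

```text
t: 3.8
ee_pos: [587.0, 14.1, 70.0]
eef_rot: [0.132, 0.048, 0.99, -0.007]
contact_force: [-3.9, 4.6, 4.3]
opening: 0.124
t 3.8 tcp [587.   14.1  70. ] L [-44.2  53.   70. ] F [-3.9  4.6  4.3] op 0.124 j [ 0.42  0.24 -0.75  0.37 -0.38 -2.42]
0.3 dpos [ 0.0021 -0.0032  0.0065] rot [-0.0003  0.0012 -0.0001] mm 5.7 deg 0.2
0.35 dpos [ 0.0038 -0.0052  0.0127] rot [-0.0003  0.0012 -0.0001] mm 10.6 deg 0.2
0.4 dpos [ 0.0055 -0.0069  0.0189] rot [-0.0003  0.0012 -0.0001] mm 15.6 deg 0.2
0.45 dpos [ 0.0072 -0.0082  0.0252] rot [-0.0003  0.0012 -0.0001] mm 20.6 deg 0.2
```

Forces are low and the arm is following the arc.

```bash
python3 -m inch '[{"delta_pos":[0.0021,-0.0032,0.0065],"rot":[0,0.001,0],"gripper":0},{"delta_pos":[0.0038,-0.0052,0.0127],"rot":[0,0.001,0],"gripper":0},{"delta_pos":[0.0055,-0.0069,0.0189],"rot":[0,0.001,0],"gripper":0},{"delta_pos":[0.0072,-0.0082,0.0252],"rot":[0,0.001,0],"gripper":0}]'
python3 - <<'E'
from kin2 import *
st();draw([.5,.55,.6,.65,.7])
E
```

```text
t: 4.13
ee_pos: [586.5, 8.7, 50.7]
eef_rot: [0.131, 0.047, 0.99, -0.006]
contact_force: [-5.3, 4.2, 4.7]
opening: 0.129
t 4.13 tcp [586.5   8.7  50.7] L [-44.2  47.6  50.7] F [-5.3  4.2  4.7] op 0.129 j [ 0.4   0.27 -0.78  0.42 -0.31 -2.45]
0.5 dpos [ 0.0022 -0.0021  0.0068] rot [0.0001 0.0006 0.0001] mm 5.6 deg 0.1
0.55 dpos [ 0.0039 -0.0028  0.0132] rot [0.0001 0.0006 0.0001] mm 10.5 deg 0.1
0.6 dpos [ 0.0056 -0.0032  0.0196] rot [0.0001 0.0006 0.0001] mm 15.5 deg 0.1
0.65 dpos [ 0.0074 -0.0032  0.026 ] rot [0.0001 0.0006 0.0001] mm 20.4 deg 0.1
0.7 dpos [ 0.0091 -0.0029  0.0325] rot [0.0001 0.0006 0.0001] mm 25.4 deg 0.1
```

```bash
python3 -m inch '[{"delta_pos":[0.0022,-0.0021,0.0068],"rot":[0,0,0],"gripper":0},{"delta_pos":[0.0039,-0.0028,0.0132],"rot":[0,0,0],"gripper":0},{"delta_pos":[0.0056,-0.0032,0.0196],"rot":[0,0,0],"gripper":0},{"delta_pos":[0.0074,-0.0032,0.026],"rot":[0,0,0],"gripper":0},{"delta_pos":[0.009,-0.003,0.032],"rot":[0,0,0],"gripper":0}]'
python3 - <<'E'
from kin2 import *
st();draw([.69,.7,.72])
E
```

```text
t: 4.55
ee_pos: [586.3, 7.0, 26.3]
eef_rot: [0.132, 0.047, 0.99, -0.006]
contact_force: [-1.9, -1.4, 6.0]
opening: 0.126
t 4.55 tcp [586.3   7.   26.3] L [-44.3  45.9  26.3] F [-1.9 -1.4  6. ] op 0.126 j [ 0.36  0.3  -0.86  0.6  -0.2  -2.61]
0.69 dpos [ 0.0002 -0.0007 -0.0003] rot [0.0003 0.001  0.0002] mm 0.6 deg 0.2
0.7 dpos [ 0.0005 -0.0006  0.001 ] rot [0.0003 0.001  0.0002] mm 1.0 deg 0.2
0.72 dpos [ 0.0012 -0.0004  0.0036] rot [0.0003 0.001  0.0002] mm 2.9 deg 0.2
```

```bash
python3 -m inch '[{"delta_pos":[0.0006,-0.0006,0.0018],"rot":[0,0,0],"gripper":0},{"delta_pos":[0.0006,-0.0006,0.0018],"rot":[0,0,0],"gripper":0},{"delta_pos":[0.0006,-0.0006,0.0018],"rot":[0,0,0],"gripper":0}]'
python3 - <<'E'
from kin2 import *
st();draw([.63,.65,.66,.7])
cv2.imwrite('pics/w3.png',grab_frame('wrist')[:,:,::-1])
cv2.imwrite('pics/s3.png',cv2.resize(grab_frame('scene')[170:300,200:340],None,fx=5,fy=4.6,interpolation=2)[:,:,::-1])
cv2.imwrite('pics/t3.png',cv2.resize(grab_frame('top')[165:225,220:340],None,fx=6.5,fy=6.5,interpolation=2)[:,:,::-1])
E
```

```text
t: 4.8
ee_pos: [586.3, 7.0, 25.4]
eef_rot: [0.132, 0.047, 0.99, -0.006]
contact_force: [-5.7, 3.7, 6.1]
opening: 0.131
t 4.8 tcp [586.3   7.   25.4] L [-44.1  45.8  25.4] F [-5.7  3.7  6.1] op 0.131 j [ 0.36  0.3  -0.87  0.62 -0.2  -2.62]
0.63 dpos [-0.0021 -0.0009 -0.0091] rot [0.0005 0.0013 0.0004] mm 7.1 deg 0.3
0.65 dpos [-0.0014 -0.0008 -0.0066] rot [0.0005 0.0013 0.0004] mm 5.1 deg 0.3
0.66 dpos [-0.001  -0.0008 -0.0053] rot [0.0005 0.0013 0.0004] mm 4.1 deg 0.3
0.7 dpos [ 0.0004 -0.0005 -0.0001] rot [0.0005 0.0013 0.0004] mm 0.5 deg 0.3
```

View pics/w3.png

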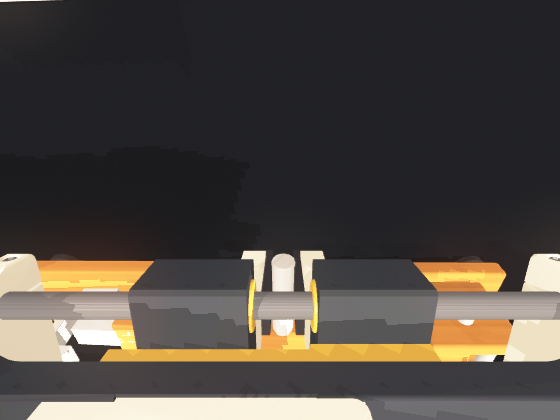

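View pics/s3.png

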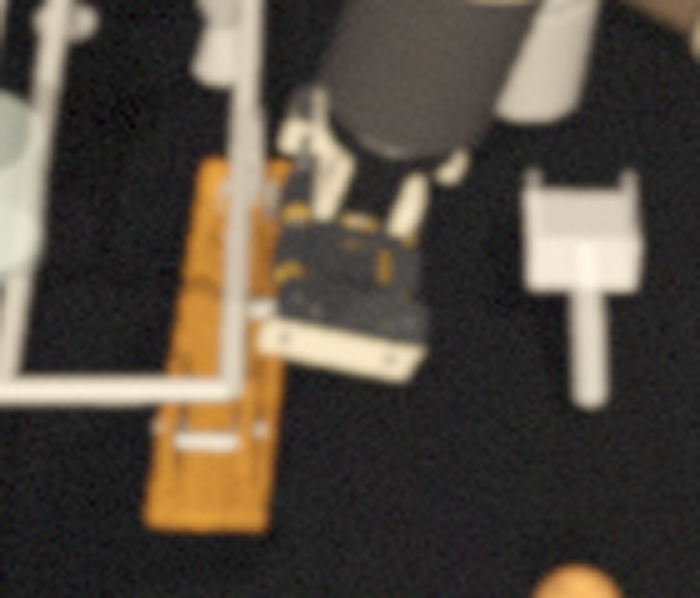

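View pics/t3.png

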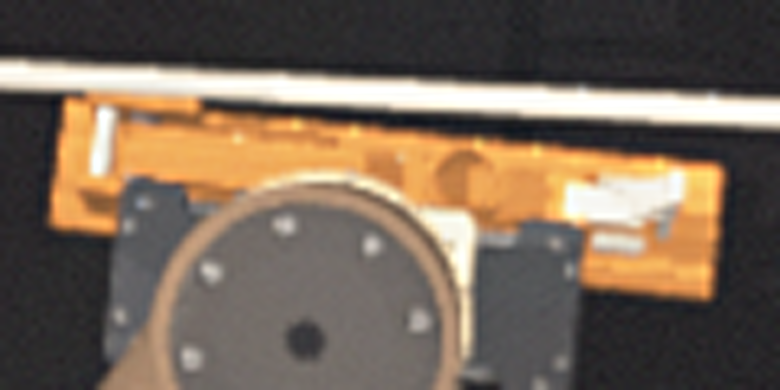

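The top view shows the steel catch over the tongue at about (620,195). I ease up and watch the force.

```bash
python3 -m inch '[{"delta_pos":[-0.0004,-0.0003,-0.002],"rot":[0,0.001,0],"gripper":0},{"delta_pos":[-0.0009,-0.0005,-0.004],"rot":[0,0.001,0],"gripper":0},{"delta_pos":[-0.0013,-0.0007,-0.006],"rot":[0,0.001,0],"gripper":0},{"delta_pos":[-0.0017,-0.0008,-0.0075],"rot":[0,0.001,0],"gripper":0}]'
python3 - <<'E'
from kin2 import *
st();draw([.61,.62,.63])
E
```

```text
t: 5.28
ee_pos: [586.0, 7.0, 30.8]
eef_rot: [0.131, 0.047, 0.99, -0.005]
contact_force: [12.6, 1.7, -25.3]
opening: 0.118
t 5.28 tcp [586.    7.   30.8] L [-44.5  45.8  30.8] F [ 12.6   1.7 -25.3] op 0.118 j [ 0.38  0.3  -0.83  0.52 -0.24 -2.54]
0.61 dpos [-0.0013 -0.0008 -0.0047] rot [0.0007 0.0001 0.0004] mm 3.7 deg 0.2
0.62 dpos [-0.001  -0.0008 -0.0034] rot [0.0007 0.0001 0.0004] mm 2.7 deg 0.2
0.63 dpos [-0.0006 -0.0008 -0.0021] rot [0.0007 0.0001 0.0004] mm 1.8 deg 0.2
```

Pulling up now gives -25 N, so the catch is holding the arm. I relax to about zero force before opening.

```bash
python3 -m inch '[{"delta_pos":[0.0001,0,0.0003],"rot":[0,0,0],"gripper":0},{"delta_pos":[0.0001,0,0.0003],"rot":[0,0,0],"gripper":0}]'
python3 - <<'E'
from kin2 import *
st()
E
```

```text
t: 5.45
ee_pos: [586.1, 7.0, 30.4]
eef_rot: [0.131, 0.047, 0.99, -0.005]
contact_force: [1.4, 0.4, -4.3]
opening: 0.126
t 5.45 tcp [586.1   7.   30.4] L [-44.4  45.8  30.4] F [ 1.4  0.4 -4.3] op 0.126 j [ 0.38  0.3  -0.84  0.52 -0.24 -2.54]
```

```bash
python3 -m inch '[{"delta_pos":[0,0,0.0002],"rot":[0,0,0],"gripper":0.18},{"delta_pos":[0,0,0.0002],"rot":[0,0,0],"gripper":0.3},{"delta_pos":[0,0,0.0002],"rot":[0,0,0],"gripper":0.5},{"delta_pos":[0,0,0.0002],"rot":[0,0,0],"gripper":0.5},{"delta_pos":[0,0,0.0002],"rot":[0,0,0],"gripper":0.5}]'
python3 - <<'E'
from kin2 import *
st();go(np.array(state()['ee_pos'])+[0,0,0]-tool(15).as_matrix()[:,2]*100,tool(15))
cv2.imwrite('pics/w4.png',grab_frame('wrist')[:,:,::-1])
E
```

```text
t: 5.87
ee_pos: [586.2, 6.9, 30.4]
eef_rot: [0.131, 0.047, 0.99, -0.005]
contact_force: [1.4, -0.2, 0.2]
opening: 0.416
t 5.87 tcp [586.2   6.9  30.4] L [-44.3  45.8  30.4] F [ 1.4 -0.2  0.2] op 0.416 j [ 0.38  0.3  -0.84  0.53 -0.23 -2.54]
dpos [-1.000e-04  3.000e-04 -1.333e-01] rot [0.0007 0.0002 0.0004] mm 100.0 deg 0.1
```

View pics/w4.png

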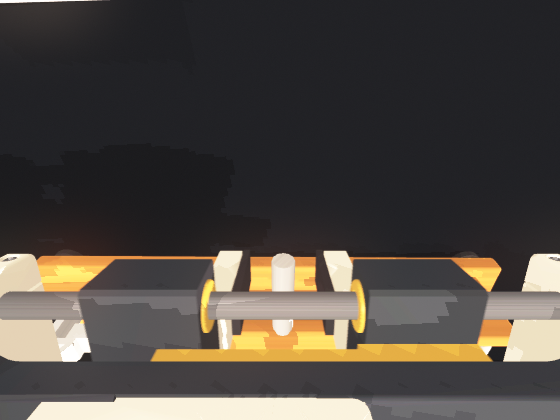

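The bar at (283,295) stayed level with the fingers open and zero force, so the arm is hooked. I back out along the tool axis.

```bash
python3 -m inch '[{"delta_pos":[0,0,-0.03],"rot":[0,0,0],"gripper":0.5},{"delta_pos":[0,0,-0.08],"rot":[0,0,0],"gripper":0.5},{"delta_pos":[0.02,0.02,-0.13],"rot":[0,0,0],"gripper":0.7},{"delta_pos":[0.05,0.05,-0.18],"rot":[0,0,0],"gripper":0.8},{"delta_pos":[0.08,0.08,-0.18],"rot":[0,0,0],"gripper":0.8}]'
python3 - <<'E'
from kin2 import *
st()
cv2.imwrite('pics/t5.png',cv2.resize(grab_frame('top')[165:275,170:340],None,fx=4.7,fy=4.7,interpolation=2)[:,:,::-1])
B=np.array([462.,237,46]);print(iks(np.array([462,237,30.]),R.from_matrix(np.diag([-1,1,-1.])),2))
for lean in (0,10):
  for yaw in (-.4,-.1,.2,.5,.8,1.1,1.4):
    Rt=tool(lean,yaw);o=[]
    for P in (B,B+[0,0,60],B+[0,0,130]):
        o+=[len(iks(P+12*Rt.as_matrix()[:,2],Rt,6))>0]
        if P is B: 
            for j in iks(P+12*Rt.as_matrix()[:,2],Rt,6)[:2]: print(j.round(2),end='')
    print(lean,yaw,o)
E
```

```text
t: 6.33
ee_pos: [501.1, 76.8, 150.7]
eef_rot: [0.134, 0.048, 0.99, -0.003]
contact_force: [1.2, 1.2, -0.4]
opening: 0.669
t 6.33 tcp [501.1  76.8 150.7] L [-135.7  107.2  150.7] F [ 1.2  1.2 -0.4] op 0.669 j [ 0.67 -0.01 -0.79  0.32 -0.61 -2.58]
[array([ 8.57312420e-01,  3.15798063e-01, -5.84933426e-01, -1.11256305e-12,
       -6.70064838e-01, -2.42978470e+00])]
[ 0.86  0.31 -0.58 -0.   -0.68 -2.83]0 -0.4 [True, True, True]
[ 0.86  0.31 -0.58 -0.   -0.68 -2.53]0 -0.1 [True, True, True]
[ 0.86  0.31 -0.58 -0.   -0.68 -2.23]0 0.2 [True, True, True]
[ 0.86  0.31 -0.58 -0.   -0.68 -1.93]0 0.5 [True, True, True]
[ 0.85  0.31 -0.58 -0.   -0.68 -1.63]0 0.8 [True, True, True]
[ 0.85  0.31 -0.58 -0.   -0.68 -1.33]0 1.1 [True, True, True]
[ 0.85  0.31 -0.58 -0.   -0.68 -1.02]0 1.4 [True, True, True]
[ 0.96  0.26 -0.81  0.37 -0.49  3.02]10 -0.4 [True, False, False]
[ 0.94  0.24 -0.84  0.37 -0.42 -2.95]10 -0.1 [True, True, True]
[ 0.92  0.23 -0.84  0.31 -0.39 -2.58]10 0.2 [True, True, True]
[ 0.9   0.23 -0.79  0.18 -0.39 -2.13]10 0.5 [True, True, True]
[ 0.86  0.24 -0.72  0.02 -0.44 -1.66]10 0.8 [True, True, True]
[ 0.81  0.25 -0.65 -0.1  -0.5  -1.2 ]10 1.1 [True, True, True]
[ 0.77  0.27 -0.58 -0.19 -0.59 -0.79]10 1.4 [True, True, True]
```

View pics/t5.png

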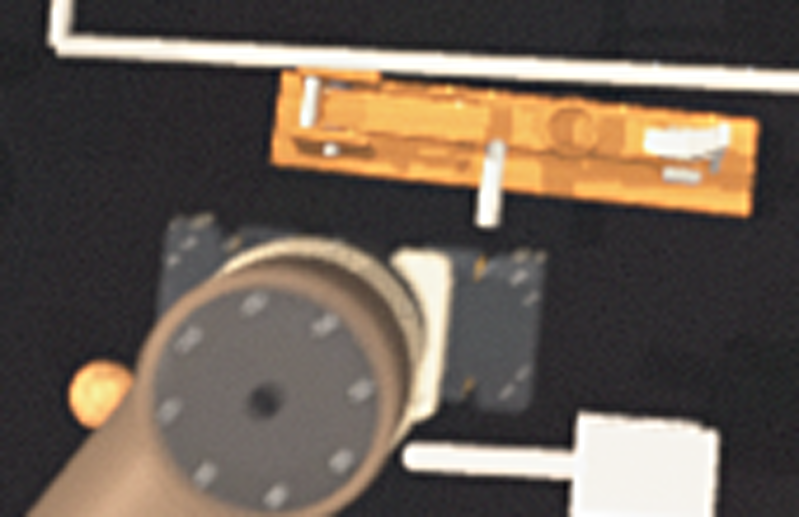

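The arm is hooked: level, cup at about (573,130), catch over the tongue at about (690,135). I check reachability for placing with small yaws and also measure the cup.

```bash
python3 - <<'E'
from kin2 import *
T=camera_params('top');f=4.7
u,v=(573+.5)/f-.5+170,(130+.5)/f-.5+165
print('cup',onz(T,u,v,64),L(0,0,64))
for yaw in (-.1,0,.1,.2,.3):
  for lean in (25,30,35,40):
    Rt=tool(lean,yaw)
    for nm,P in (('cup',L(0,0,78)),('cup-70',L(0,0,78)-70*Rt.as_matrix()[:,2]),('cup-140',L(0,0,78)-140*Rt.as_matrix()[:,2])):
        for j in iks(np.array(P)+12*Rt.as_matrix()[:,2],Rt,10): print(yaw,lean,nm,j.round(2))
E
```

```text
cup [623.88347545 -41.83858979  64.        ] [625.9 -42.9  64. ]
-0.1 25 cup-70 [ 0.23  0.1  -0.94  0.86 -0.18 -2.72]
-0.1 25 cup-140 [ 0.37 -0.03 -0.81  0.47 -0.44 -2.44]
-0.1 30 cup-140 [ 0.27 -0.08 -1.01  0.91 -0.23 -2.8 ]
0 25 cup-70 [ 0.27  0.1  -0.87  0.58 -0.21 -2.39]
0 25 cup-140 [ 0.35 -0.03 -0.77  0.34 -0.44 -2.2 ]
0 30 cup-140 [ 0.29 -0.08 -0.96  0.68 -0.23 -2.5 ]
0.1 25 cup-70 [ 0.29  0.11 -0.78  0.3  -0.26 -2.03]
0.1 25 cup-140 [ 0.31 -0.02 -0.71  0.2  -0.47 -1.94]
0.1 30 cup-140 [ 0.31 -0.07 -0.87  0.39 -0.27 -2.12]
0.2 25 cup [ 0.25  0.26 -0.72  0.14 -0.16 -1.76]
0.2 25 cup-70 [ 0.26  0.12 -0.68  0.08 -0.33 -1.7 ]
0.2 25 cup-140 [ 0.27 -0.01 -0.64  0.06 -0.51 -1.68]
0.2 30 cup-70 [ 0.26  0.1  -0.81  0.2  -0.14 -1.82]
0.2 30 cup-140 [ 0.27 -0.05 -0.75  0.1  -0.35 -1.73]
0.2 35 cup-140 [ 0.26 -0.09 -0.9   0.24 -0.15 -1.87]
0.2 40 cup [ 0.17  0.25 -0.6  -0.62 -0.03 -0.93]
0.3 25 cup [ 0.22  0.27 -0.59 -0.13 -0.27 -1.38]
0.3 25 cup-70 [ 0.22  0.14 -0.59 -0.09 -0.41 -1.41]
0.3 25 cup-140 [ 0.21  0.01 -0.56 -0.07 -0.56 -1.43]
0.3 30 cup [ 0.2   0.26 -0.6  -0.26 -0.19 -1.24]
0.3 30 cup-70 [ 0.21  0.11 -0.64 -0.16 -0.3  -1.33]
0.3 30 cup-140 [ 0.2  -0.03 -0.63 -0.12 -0.44 -1.38]
0.3 35 cup [ 0.15  0.26 -0.56 -0.52 -0.17 -0.94]
0.3 35 cup-70 [ 0.18  0.1  -0.65 -0.33 -0.23 -1.15]
0.3 35 cup-140 [ 0.18 -0.05 -0.68 -0.21 -0.34 -1.27]
0.3 40 cup [ 0.04  0.26 -0.49 -0.86 -0.22 -0.52]
0.3 40 cup-70 [ 0.09  0.1  -0.59 -0.63 -0.23 -0.79]
0.3 40 cup-140 [ 0.12 -0.06 -0.68 -0.42 -0.29 -1.03]
```

```bash
python3 - <<'E'
from kin2 import *
st();go([462,237,140],tool(0,.3))
E
```

```text
t 6.38 tcp [497.3  79.9 148.6] L [-139.8  109.9  148.6] F [-5.   0.5 -1.9] op 0.712 j [ 0.68 -0.01 -0.8   0.32 -0.61 -2.59]
dpos [ 0.0675  0.2041 -0.0051] rot [-0.0146  0.0845 -0.1248] mm 161.3 deg 27.3
```

```bash
python3 -m inch '[{"delta_pos":[0.0675,0.204,-0.005],"rot":[-0.0146,0.0845,-0.125],"gripper":0.8},{"delta_pos":[0.0675,0.204,-0.005],"rot":[-0.0146,0.0845,-0.125],"gripper":0.8},{"delta_pos":[0.0675,0.204,-0.005],"rot":[-0.0146,0.0845,-0.125],"gripper":0.8},{"delta_pos":[0.0675,0.204,-0.005],"rot":[-0.0146,0.0845,-0.125],"gripper":0.8},{"delta_pos":[0.0675,0.204,-0.005],"rot":[-0.0146,0.0845,-0.125],"gripper":0.8}]'
python3 - <<'E'
from kin2 import *
st();go([462,237,140],tool(0,.3))
c=camera_params('wrist');cv2.imwrite('pics/w6.png',grab_frame('wrist')[:,:,::-1]);print(c)
print(proj(c,[462,237,44]))
E
```

```text
t: 6.8
ee_pos: [463.1, 243.3, 139.9]
eef_rot: [-0.001, -0.154, 0.988, 0.001]
contact_force: [1.2, 1.8, 0.5]
opening: 0.798
t 6.8 tcp [463.1 243.3 139.9] L [-189.4  269.3  139.9] F [1.2 1.8 0.5] op 0.798 j [ 0.86  0.19 -0.44 -0.   -0.94 -2.12]
dpos [ 0.004  -0.0076 -0.0001] rot [ 0.0006 -0.0003  0.0028] mm 6.4 deg 0.5
{'fx': 309.76638057643316, 'fy': 309.76638057643316, 'cx': 282.57485491612186, 'cy': 211.46722446864305, 'origin': array([385.9209453 , 217.24112229, 298.02760106]), 'rotation': array([0.08878008, 0.58319007, 0.79816933, 0.12220134])}
(np.float64(277.3186934062077), np.float64(210.3551885507173))
```

View pics/w6.png

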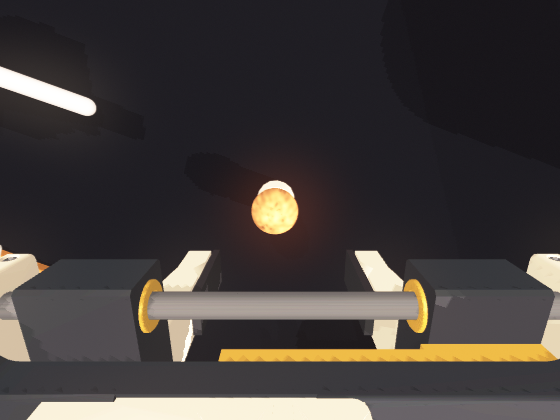

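The ball is at (275,211), against a predicted (277,210), so it is within about 2 mm of where I expected. I refine with that ray.

```bash
python3 - <<'E'
from kin2 import *
c=camera_params('wrist');im=cv2.imread('pics/w6.png');hsv=cv2.cvtColor(im,cv2.COLOR_BGR2HSV)
m=((hsv[...,1]>70)&(hsv[...,2]>100)).astype(np.uint8);m[250:]=0
n,l,s,ce=cv2.connectedComponentsWithStats(m);k=[i for i in range(1,n) if s[i,4]>500];print([(s[i],ce[i]) for i in k])
st();p=onz(c,275,211,44);print(p)
B=(p+np.array([462,237,44]))/2;B[2]=44;print(B)
go(B,tool(0,.3),-20);go(B,tool(0,.3),12)
E
```

```text
[(array([ 251,  188,   48,   47, 1669], dtype=int32), array([274.33013781, 210.46434991]))]
t 6.85 tcp [462.6 240.5 139.4] L [-189.7  266.4  139.4] F [ 0.4 -0.7 -0.1] op 0.801 j [ 0.86  0.18 -0.44 -0.   -0.94 -2.12]
[462.4892269  232.19269053  44.        ]
[462.24461345 234.59634527  44.        ]
dpos [ 0.0028 -0.0074  0.1006] rot [ 0.0001 -0.0002  0.0014] mm 75.7 deg 0.3
dpos [ 0.0027 -0.0074  0.1432] rot [ 0.0001 -0.0002  0.0014] mm 107.6 deg 0.3
```

```bash
python3 -m inch '[{"delta_pos":[0.0028,-0.007,0.05],"rot":[0,0,0.0014],"gripper":0.8},{"delta_pos":[0.0028,-0.007,0.1],"rot":[0,0,0.0014],"gripper":0.8},{"delta_pos":[0.0028,-0.007,0.1],"rot":[0,0,0.0014],"gripper":0.8},{"delta_pos":[0.0028,-0.007,0.1],"rot":[0,0,0.0014],"gripper":0.8}]'
python3 - <<'E'
from kin2 import *
st();B=[462.3,235.2,44];go(B,tool(0,.3),12)
c=camera_params('wrist');cv2.imwrite('pics/w7.png',grab_frame('wrist')[:,:,::-1]);print(proj(c,B))
E
```

```text
t: 7.18
ee_pos: [461.0, 233.0, 63.4]
eef_rot: [-0.002, -0.149, 0.989, -0.002]
contact_force: [-0.2, -0.2, 1.2]
opening: 0.8
t 7.18 tcp [461.  233.   63.4] L [-190.6  258.8   63.4] F [-0.2 -0.2  1.2] op 0.8 j [ 0.85  0.27 -0.54 -0.   -0.76 -2.12]
dpos [-0.0027  0.0024  0.0418] rot [-0.0008 -0.0015 -0.0002] mm 31.5 deg 0.3
(np.float64(287.5529679140073), np.float64(254.02969306928702))
```

View pics/w7.png

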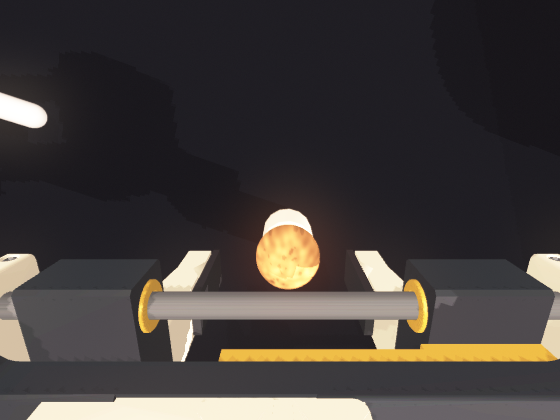

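The ball at (288,257) agrees with the prediction (287.5,254). I descend, settle and close.

```bash
python3 -m inch '[{"delta_pos":[-0.002,0.0024,0.02],"rot":[0,-0.0015,0],"gripper":0.8},{"delta_pos":[-0.002,0.0024,0.0415],"rot":[0,-0.0015,0],"gripper":0.8},{"delta_pos":[-0.002,0.0024,0.0415],"rot":[0,-0.0015,0],"gripper":0.8},{"delta_pos":[-0.002,0.0024,0.0415],"rot":[0,-0.0015,0],"gripper":0.7},{"delta_pos":[-0.002,0.0024,0.0415],"rot":[0,-0.0015,0],"gripper":0.6}]'
python3 - <<'E'
from kin2 import *
st();B=[462.3,235.2,44];go(B,tool(0,.3),12)
E
```

```text
t: 7.65
ee_pos: [464.2, 237.1, 36.0]
eef_rot: [0.003, -0.149, 0.989, 0.001]
contact_force: [-0.1, -0.3, 0.1]
opening: 0.703
t 7.65 tcp [464.2 237.1  36. ] L [-187.8  263.2   36. ] F [-0.1 -0.3  0.1] op 0.703 j [ 0.85  0.31 -0.57  0.   -0.69 -2.13]
dpos [ 0.0031 -0.0016  0.0053] rot [0.     0.0019 0.    ] mm 4.8 deg 0.3
```

```bash
python3 -m inch '[{"delta_pos":[0.003,-0.0016,0.005],"rot":[0,0.002,0],"gripper":0.6},{"delta_pos":[0.003,-0.0016,0.005],"rot":[0,0.002,0],"gripper":0.5},{"delta_pos":[0.003,-0.0016,0.005],"rot":[0,0.002,0],"gripper":0.4},{"delta_pos":[0.003,-0.0016,0.005],"rot":[0,0.002,0],"gripper":0.35},{"delta_pos":[0.003,-0.0016,0.005],"rot":[0,0.002,0],"gripper":0.3}]'
python3 - <<'E'
from kin2 import *
st()
E
```

```text
t: 8.07
ee_pos: [462.7, 235.8, 32.8]
eef_rot: [0.0, -0.15, 0.989, 0.0]
contact_force: [-1.9, 1.6, 4.1]
opening: 0.44
t 8.07 tcp [462.7 235.8  32.8] L [-189.1  261.8   32.8] F [-1.9  1.6  4.1] op 0.44 j [ 0.85  0.32 -0.57 -0.   -0.68 -2.12]
```

```bash
python3 -m inch '[{"delta_pos":[0,0,0],"rot":[0,0,0],"gripper":0.3},{"delta_pos":[0,0,0],"rot":[0,0,0],"gripper":0.3},{"delta_pos":[0,0,-0.02],"rot":[0,0,0],"gripper":0.3},{"delta_pos":[0,0,-0.06],"rot":[0,0,0],"gripper":0.3},{"delta_pos":[0,0,-0.1],"rot":[0,0,0],"gripper":0.3}]'
python3 - <<'E'
from kin2 import *
st()
c=camera_params('wrist');cv2.imwrite('pics/w8.png',grab_frame('wrist')[:,:,::-1]);s=state()
for bk in (8,12,16):print(bk,proj(c,s['ee_pos']-bk*Rq(s['eef_rot']).as_matrix()[:,2]))
E
```

```text
t: 8.48
ee_pos: [461.8, 234.6, 107.4]
eef_rot: [-0.001, -0.15, 0.989, -0.001]
contact_force: [0.2, 0.5, 0.3]
opening: 0.44
t 8.48 tcp [461.8 234.6 107.4] L [-189.9  260.5  107.4] F [0.2 0.5 0.3] op 0.44 j [ 0.85  0.22 -0.49 -0.   -0.87 -2.12]
8 (np.float64(287.54686339986887), np.float64(284.700962265129))
12 (np.float64(287.6331978321783), np.float64(288.7437525521449))
16 (np.float64(287.7238049361467), np.float64(292.9866196222019))
```

View pics/w8.png

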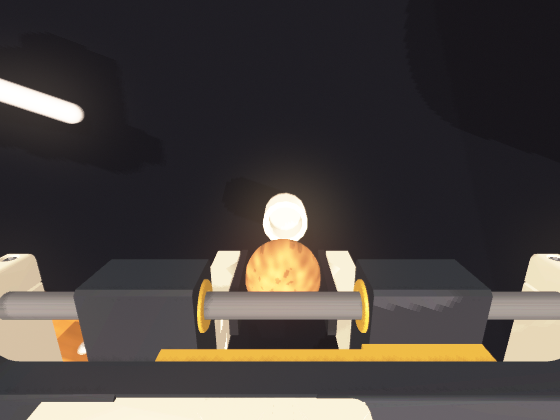

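```bash
python3 - <<'E'
from kin2 import *
s=state();c=camera_params('wrist')
M=Rq(s['eef_rot']).as_matrix()
for bk in (0,6,12):
    for fx in (0,6):
        P=s['ee_pos']-bk*M[:,2]-fx*M[:,0];q=Rq(c['rotation']).inv().apply(P-c['origin'])
        print(bk,fx,np.array(proj(c,P)).round(1),'depth',q[2].round(1),'r',(310*20/np.sqrt(np.dot(q,q)-400)).round(1))
im=cv2.imread('pics/w8.png');hsv=cv2.cvtColor(im,cv2.COLOR_BGR2HSV)
m=((hsv[...,1]>70)&(hsv[...,2]>70)&(hsv[...,0]<25)).astype(np.uint8);m[290:]=0;m[:,:225]=0;m[:,335:]=0
cn=max(cv2.findContours(m,0,2)[0],key=cv2.contourArea)[:,0]
cn=cn[(cn[:,1]<286)];A=np.c_[2*cn,np.ones(len(cn))];z=np.linalg.lstsq(A,(cn**2).sum(1),rcond=None)[0];print('circle',z[:2],np.sqrt(z[2]+z[0]**2+z[1]**2))
f=grab_frame('scene');cv2.imwrite('pics/s9.png',cv2.resize(f[200:340,240:400],None,fx=4,fy=4,interpolation=2)[:,:,::-1])
S=camera_params('scene');print('scene pred',[np.array(proj(S,s['ee_pos']-b*M[:,2])).round(1) for b in (0,12)])
E
```

```text
0 0 [284.8 265.5] depth 175.2 r 35.1
0 6 [284.8 275. ] depth 177.0 r 34.5
6 0 [284.9 270.6] depth 169.5 r 36.2
6 6 [284.9 280.3] depth 171.3 r 35.6
12 0 [285.  276.1] depth 163.8 r 37.3
12 6 [284.9 286.1] depth 165.6 r 36.7
circle [283.02583814 256.48555874] 39.88977932992951
scene pred [array([315.5, 284. ]), array([315.8, 280.7])]
```

View pics/s9.png

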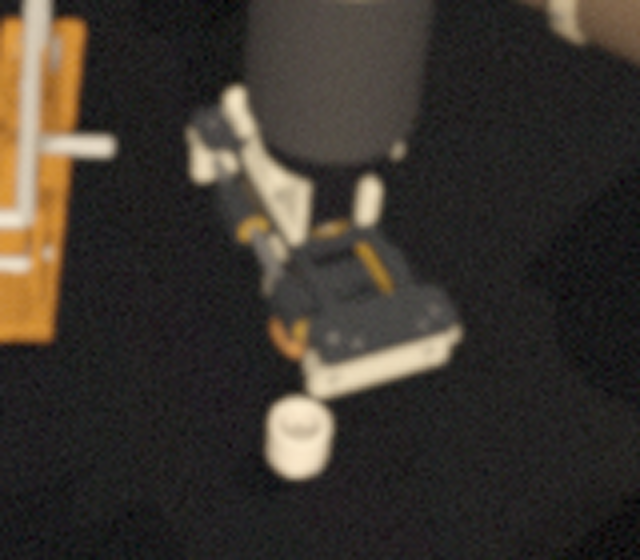

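After settling, the ball's circle (283,276, r≈37) matches the projection 12 mm behind the TCP (285,276, r 37.3), so it is held as planned. Next I check the transfer path.

```bash
cat >> kin2.py <<'E'
C=np.array([625.3,-42.6,78.]);BK=11.5
E
python3 - <<'E'
from kin2 import *
seed=state()['joints'];Rf=tool(40,.3);zf=Rf.as_matrix()[:,2]
pre=C+[0,0,10]-110*zf;print('pre',pre)
W=[([470,100,190],0),([490,0,190],15),([510,-50,190],30),([530,-60,190],40),(pre,40),(C+[0,0,10]-50*zf,40),(C+[0,0,10],40),(C,40)]
for P,l in W:
    Rt=tool(l,.3);seed,e=ik(np.array(P)+BK*Rt.as_matrix()[:,2],Rt,seed);print(np.round(P),l,seed.round(2),round(e,4))
go([470,80,190],tool(0,.3),BK)
E
```

```text
pre [557.75136959 -63.49524    172.26488874]
[470 100 190] 0 [ 0.62  0.07 -0.49 -0.   -1.02 -1.9 ] 0.0
[490   0 190] 15 [ 0.43 -0.06 -0.67  0.05 -0.7  -1.74] 0.0
[510 -50 190] 30 [ 0.28 -0.12 -0.78 -0.03 -0.39 -1.53] 0.0
[530 -60 190] 40 [ 0.18 -0.1  -0.74 -0.32 -0.24 -1.18] 0.0
[558. -63. 172.] 40 [ 0.12 -0.01 -0.66 -0.46 -0.26 -1.  ] 0.0
[595. -52. 126.] 40 [ 0.09  0.13 -0.57 -0.64 -0.23 -0.78] 0.0
[625. -43.  88.] 40 [ 0.06  0.24 -0.5  -0.8  -0.22 -0.59] 0.0
[625. -43.  78.] 40 [ 0.04  0.26 -0.49 -0.86 -0.22 -0.52] 0.0
dpos [ 0.0552 -0.2022 -0.0896] rot [0.001  0.0023 0.0004] mm 171.0 deg 0.5
```

All reachable.

```bash
python3 -m inch '[{"delta_pos":[0.02,-0.02,-0.06],"rot":[0,0,0],"gripper":0.3},{"delta_pos":[0.03,-0.06,-0.09],"rot":[0,0,0],"gripper":0.3},{"delta_pos":[0.055,-0.11,-0.09],"rot":[0,0,0],"gripper":0.3},{"delta_pos":[0.055,-0.16,-0.09],"rot":[0,0,0],"gripper":0.3},{"delta_pos":[0.055,-0.2,-0.09],"rot":[0,0,0],"gripper":0.3}]'
python3 - <<'E'
from kin2 import *
st();go([500,-30,190],tool(20,.3),BK)
E
```

```text
t: 9.0
ee_pos: [468.9, 79.4, 179.5]
eef_rot: [0.004, -0.151, 0.989, 0.003]
contact_force: [0.3, -0.4, -0.6]
opening: 0.44
t 9.0 tcp [468.9  79.4 179.5] L [-168.   106.7  179.5] F [ 0.3 -0.4 -0.6] op 0.44 j [ 0.58  0.06 -0.49 -0.   -1.01 -1.85]
dpos [-0.0014 -0.1517 -0.0002] rot [ 0.0013 -0.1084  0.0005] mm 113.7 deg 19.5
```

```bash
python3 -m inch '[{"delta_pos":[0,-0.03,0],"rot":[0.001,-0.02,0],"gripper":0.3},{"delta_pos":[0,-0.07,0],"rot":[0.001,-0.05,0],"gripper":0.3},{"delta_pos":[0,-0.11,0],"rot":[0.001,-0.08,0],"gripper":0.3},{"delta_pos":[-0.001,-0.15,0],"rot":[0.001,-0.108,0],"gripper":0.3},{"delta_pos":[-0.001,-0.15,0],"rot":[0.001,-0.108,0],"gripper":0.3}]'
python3 - <<'E'
from kin2 import *
st();go([535,-62,185],tool(40,.3),BK)
E
```

```text
t: 9.42
ee_pos: [500.3, -32.1, 177.4]
eef_rot: [0.172, -0.146, 0.974, 0.026]
contact_force: [-1.5, -0.1, -0.6]
opening: 0.439
t 9.42 tcp [500.3 -32.1 177.4] L [-126.1   -1.3  177.4] F [-1.5 -0.1 -0.6] op 0.439 j [ 0.34 -0.08 -0.7   0.02 -0.6  -1.63]
dpos [-0.0393 -0.0517  0.0161] rot [-1.000e-04 -1.106e-01 -9.000e-04] mm 50.2 deg 19.9
```

```bash
python3 -m inch '[{"delta_pos":[-0.01,-0.015,0.004],"rot":[0,-0.035,0],"gripper":0.3},{"delta_pos":[-0.02,-0.03,0.008],"rot":[0,-0.07,0],"gripper":0.3},{"delta_pos":[-0.03,-0.042,0.012],"rot":[0,-0.095,0],"gripper":0.3},{"delta_pos":[-0.0393,-0.052,0.016],"rot":[0,-0.11,-0.001],"gripper":0.3},{"delta_pos":[-0.0393,-0.052,0.016],"rot":[0,-0.11,-0.001],"gripper":0.3}]'
python3 - <<'E'
from kin2 import *
st();R4=tool(40,.3);go(C+[0,0,10]-100*R4.as_matrix()[:,2],R4,BK)
E
```

```text
t: 9.83
ee_pos: [541.6, -60.6, 175.1]
eef_rot: [0.338, -0.14, 0.929, 0.051]
contact_force: [1.8, -0.1, 0.8]
opening: 0.439
t 9.83 tcp [541.6 -60.6 175.1] L [-82.2 -25.7 175.1] F [ 1.8 -0.1  0.8] op 0.439 j [ 0.16 -0.07 -0.71 -0.38 -0.25 -1.1 ]
dpos [-0.0125 -0.01    0.044 ] rot [-0.0002 -0.0002 -0.0002] mm 35.1 deg 0.1
```

Now to the waypoint on the approach axis, then a look at the cup.

```bash
python3 -m inch '[{"delta_pos":[-0.006,-0.005,0.02],"rot":[0,0,0],"gripper":0.3},{"delta_pos":[-0.0125,-0.01,0.044],"rot":[0,0,0],"gripper":0.3},{"delta_pos":[-0.0125,-0.01,0.044],"rot":[0,0,0],"gripper":0.3},{"delta_pos":[-0.0125,-0.01,0.044],"rot":[0,0,0],"gripper":0.3}]'
python3 - <<'E'
from kin2 import *
st()
grab_frame('scene')
c=camera_params('wrist');w=grab_frame('wrist');cv2.imwrite('pics/w10.png',w[:,:,::-1])
print('cup pred rim',[np.array(proj(c,C*[1,1,0]+[0,0,z])).round(1) for z in (64,50)], 'catch',np.array(proj(c,L(0,-90,82))).round(1),'bar end',np.array(proj(c,L(-62,45,45))).round(1))
f=grab_frame('top');cv2.imwrite('pics/t10.png',cv2.resize(f[165:275,200:340],None,fx=5,fy=5,interpolation=2)[:,:,::-1])
f=grab_frame('scene');cv2.imwrite('pics/s10.png',cv2.resize(f[120:300,190:350],None,fx=4,fy=3.3,interpolation=2)[:,:,::-1])
R4=tool(40,.3);go(C+[0,0,10]-40*R4.as_matrix()[:,2],R4,BK)
E
```

```text
t: 10.17
ee_pos: [570.9, -59.9, 154.5]
eef_rot: [0.337, -0.139, 0.93, 0.051]
contact_force: [-0.3, -1.3, -0.6]
opening: 0.442
t 10.17 tcp [570.9 -59.9 154.5] L [-53.2 -22.2 154.5] F [-0.3 -1.3 -0.6] op 0.442 j [ 0.12  0.02 -0.64 -0.49 -0.25 -0.96]
cup pred rim [array([284.3, 194.6]), array([284.2, 182.1])] catch [174.2 187.5] bar end [364.9 146.9]
dpos [-0.0007 -0.0003  0.0806] rot [-0.0002 -0.0003 -0.0001] mm 60.5 deg 0.1
```

View pics/w10.png

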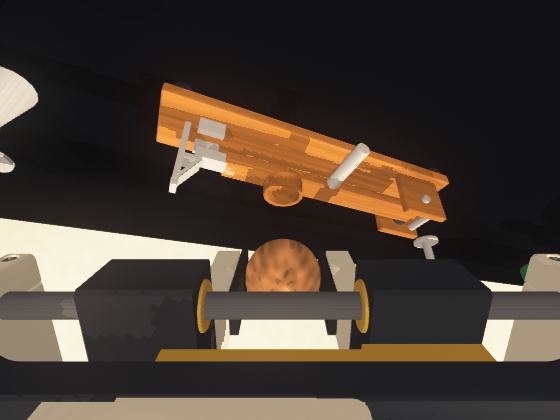

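View pics/t10.png

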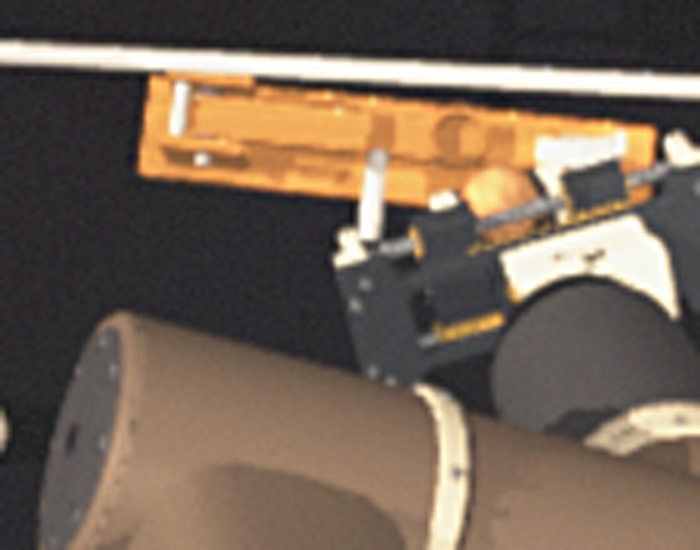

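View pics/s10.png

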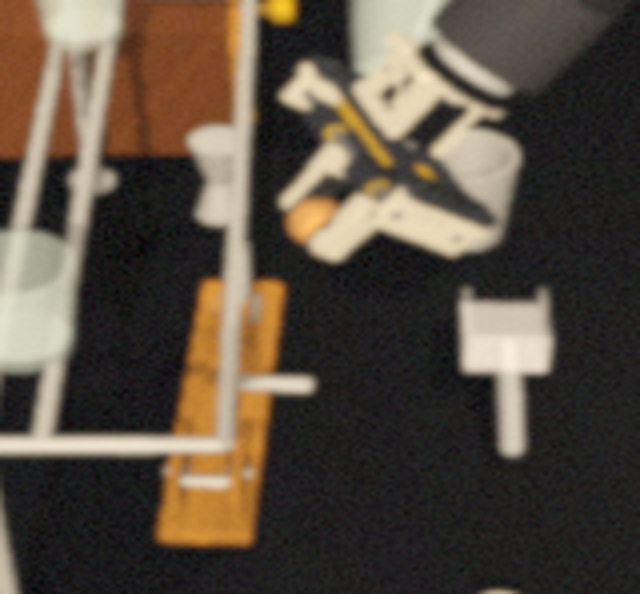

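```bash
python3 - <<'E'
import cv2
w=cv2.imread('pics/w10.png')[140:230,150:340];cv2.imwrite('pics/w10z.png',cv2.resize(w,None,fx=4.2,fy=4.2,interpolation=2))
E
```

```text
(no output)
```

View pics/w10z.png

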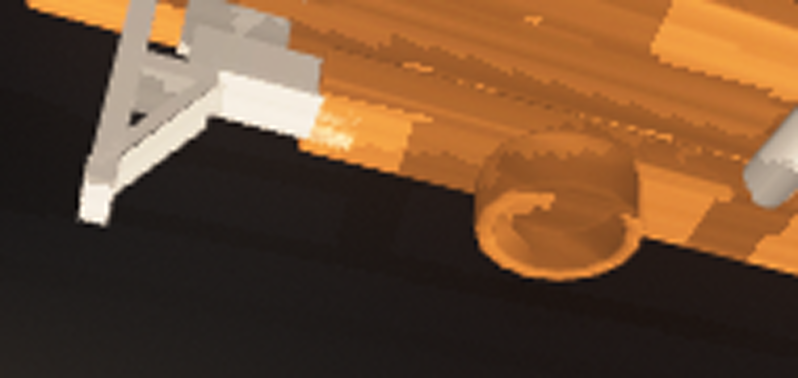

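The zoom shows the cup rim centred at about (283,196) against a predicted (284,195), and the catch nose resting over the tongue. The cup estimate is good to about 1 mm. I carry on along the tool axis.

```bash
python3 -m inch '[{"delta_pos":[0,0,0.02],"rot":[0,0,0],"gripper":0.3},{"delta_pos":[0,0,0.04],"rot":[0,0,0],"gripper":0.3},{"delta_pos":[-0.0005,0,0.06],"rot":[0,0,0],"gripper":0.3},{"delta_pos":[-0.0007,-0.0003,0.08],"rot":[0,0,0],"gripper":0.3},{"delta_pos":[-0.0007,-0.0003,0.08],"rot":[0,0,0],"gripper":0.3}]'
python3 - <<'E'
from kin2 import *
st();R4=tool(40,.3);go(C+[0,0,10],R4,BK)
E
```

```text
t: 10.78
ee_pos: [607.9, -47.6, 108.8]
eef_rot: [0.337, -0.14, 0.93, 0.051]
contact_force: [-0.1, -0.1, -0.4]
opening: 0.438
t 10.78 tcp [607.9 -47.6 108.8] L [-17.4  -6.4 108.8] F [-0.1 -0.1 -0.4] op 0.438 j [ 0.08  0.16 -0.56 -0.68 -0.22 -0.73]
dpos [-0.0008 -0.0005  0.052 ] rot [ 0.     -0.0007 -0.0002] mm 39.0 deg 0.1
```

```bash
python3 -m inch '[{"delta_pos":[0,0,0.015],"rot":[0,0,0],"gripper":0.3},{"delta_pos":[0,0,0.03],"rot":[0,0,0],"gripper":0.3},{"delta_pos":[-0.0008,-0.0005,0.042],"rot":[0,-0.0007,0],"gripper":0.3},{"delta_pos":[-0.0008,-0.0005,0.052],"rot":[0,-0.0007,0],"gripper":0.3},{"delta_pos":[-0.0008,-0.0005,0.052],"rot":[0,-0.0007,0],"gripper":0.3}]'
python3 - <<'E'
from kin2 import *
st();R4=tool(40,.3)
for dz in (10,5,1,-1,-2):print(dz,end=' ');go(C+[0,0,dz],R4,BK)
f=grab_frame('top');cv2.imwrite('pics/t11.png',cv2.resize(f[165:245,220:360],None,fx=5.5,fy=5.5,interpolation=2)[:,:,::-1])
f=grab_frame('scene');cv2.imwrite('pics/s11.png',cv2.resize(f[150:290,190:330],None,fx=4.2,fy=4.2,interpolation=2)[:,:,::-1])
E
```

```text
t: 11.2
ee_pos: [632.3, -40.4, 79.0]
eef_rot: [0.338, -0.14, 0.929, 0.051]
contact_force: [0.4, -0.1, 0.2]
opening: 0.439
t 11.2 tcp [632.3 -40.4  79. ] L [ 6.1  3.1 79. ] F [ 0.4 -0.1  0.2] op 0.439 j [ 0.05  0.24 -0.49 -0.81 -0.22 -0.58]
10 dpos [-0.0003 -0.0001 -0.0002] rot [ 0.0001 -0.0002 -0.0003] mm 0.3 deg 0.1
5 dpos [ 0.004  -0.0001  0.0049] rot [ 0.0001 -0.0002 -0.0003] mm 4.8 deg 0.1
1 dpos [ 0.0074 -0.0001  0.009 ] rot [ 0.0001 -0.0002 -0.0003] mm 8.8 deg 0.1
-1 dpos [ 0.0091 -0.0001  0.0111] rot [ 0.0001 -0.0002 -0.0003] mm 10.8 deg 0.1
-2 dpos [ 0.01   -0.0001  0.0121] rot [ 0.0001 -0.0002 -0.0003] mm 11.8 deg 0.1
```

View pics/t11.png

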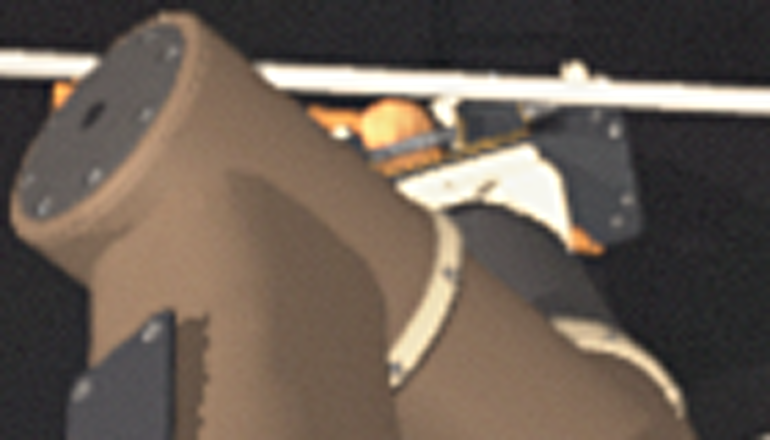

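View pics/s11.png

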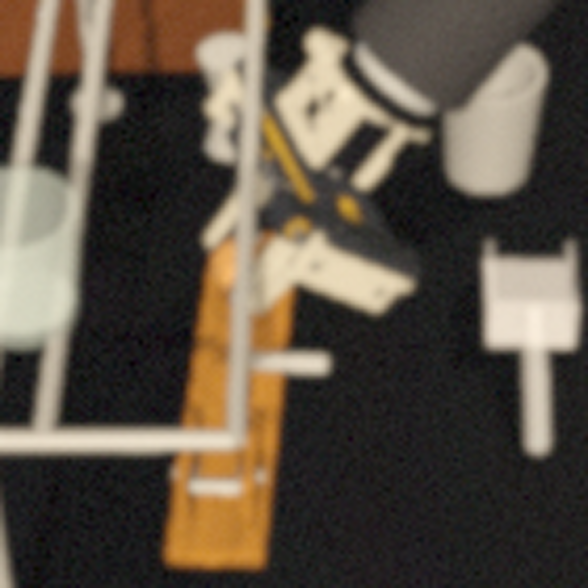

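The ball is just over the cup with no forces, and the hand passes under the front bar. I lower vertically.

```bash
python3 -m inch '[{"delta_pos":[0.002,0,0.0025],"rot":[0,0,0],"gripper":0.3},{"delta_pos":[0.004,0,0.005],"rot":[0,0,0],"gripper":0.3},{"delta_pos":[0.0055,0,0.007],"rot":[0,0,0],"gripper":0.3},{"delta_pos":[0.0072,0,0.0088],"rot":[0,0,0],"gripper":0.3},{"delta_pos":[0.0072,0,0.0088],"rot":[0,0,0],"gripper":0.3}]'
python3 - <<'E'
from kin2 import *
st();R4=tool(40,.3)
for dz in (1,0,-1,-2):print(dz,end=' ');go(C+[0,0,dz],R4,BK)
E
```

```text
t: 11.72
ee_pos: [631.9, -40.6, 71.0]
eef_rot: [0.338, -0.14, 0.929, 0.051]
contact_force: [0.1, -0.1, 1.1]
opening: 0.438
t 11.72 tcp [631.9 -40.6  71. ] L [ 5.8  2.8 71. ] F [ 0.1 -0.1  1.1] op 0.438 j [ 0.03  0.26 -0.49 -0.86 -0.23 -0.52]
1 dpos [0.0002 0.0001 0.0013] rot [ 0.     -0.     -0.0002] mm 1.0 deg 0.0
0 dpos [0.0011 0.0001 0.0023] rot [ 0.     -0.     -0.0002] mm 1.9 deg 0.0
-1 dpos [0.0019 0.0001 0.0033] rot [ 0.     -0.     -0.0002] mm 2.9 deg 0.0
-2 dpos [0.0028 0.0001 0.0043] rot [ 0.     -0.     -0.0002] mm 3.9 deg 0.0
```

```bash
python3 -m inch '[{"delta_pos":[0.0005,0,0.0012],"rot":[0,0,0],"gripper":0.3},{"delta_pos":[0.001,0,0.002],"rot":[0,0,0],"gripper":0.3},{"delta_pos":[0.001,0,0.002],"rot":[0,0,0],"gripper":0.3}]'
python3 - <<'E'
from kin2 import *
st()
E
```

```text
t: 11.97
ee_pos: [632.9, -40.6, 69.8]
eef_rot: [0.339, -0.14, 0.929, 0.051]
contact_force: [0.4, 1.1, 1.7]
opening: 0.438
t 11.97 tcp [632.9 -40.6  69.8] L [ 6.8  3.  69.8] F [0.4 1.1 1.7] op 0.438 j [ 0.03  0.26 -0.48 -0.87 -0.23 -0.51]
```

```bash
python3 -m inch '[{"delta_pos":[0.0004,0,0.0006],"rot":[0,0,0],"gripper":0.3},{"delta_pos":[0.0009,0,0.0011],"rot":[0,0,0],"gripper":0.3},{"delta_pos":[0.0009,0,0.0011],"rot":[0,0,0],"gripper":0.3}]'
python3 - <<'E'
from kin2 import *
st()
E
```

```text
t: 12.22
ee_pos: [633.4, -40.6, 69.1]
eef_rot: [0.339, -0.14, 0.929, 0.051]
contact_force: [0.5, 1.7, 3.8]
opening: 0.439
t 12.22 tcp [633.4 -40.6  69.1] L [ 7.2  3.  69.1] F [0.5 1.7 3.8] op 0.439 j [ 0.03  0.26 -0.48 -0.87 -0.23 -0.5 ]
```

Contact force is 3.8 N upward at the expected height, so the ball is seated. I open gently.

```bash
python3 -m inch '[{"delta_pos":[0,0,0],"rot":[0,0,0],"gripper":0.46},{"delta_pos":[0,0,0],"rot":[0,0,0],"gripper":0.5},{"delta_pos":[0,0,0],"rot":[0,0,0],"gripper":0.55},{"delta_pos":[0,0,0],"rot":[0,0,0],"gripper":0.6},{"delta_pos":[0,0,0],"rot":[0,0,0],"gripper":0.6}]'
python3 - <<'E'
from kin2 import *
st();c=camera_params('wrist');cv2.imwrite('pics/w12.png',grab_frame('wrist')[:,:,::-1]);print(proj(c,C))
E
```

```text
t: 12.63
ee_pos: [632.9, -40.6, 68.6]
eef_rot: [0.339, -0.14, 0.929, 0.051]
contact_force: [-0.8, -0.2, -0.0]
opening: 0.591
t 12.63 tcp [632.9 -40.6  68.6] L [ 6.8  2.9 68.6] F [-0.8 -0.2 -0. ] op 0.591 j [ 0.03  0.26 -0.48 -0.87 -0.23 -0.5 ]
(np.float64(285.49771995674365), np.float64(276.0662512777796))
```

View pics/w12.png

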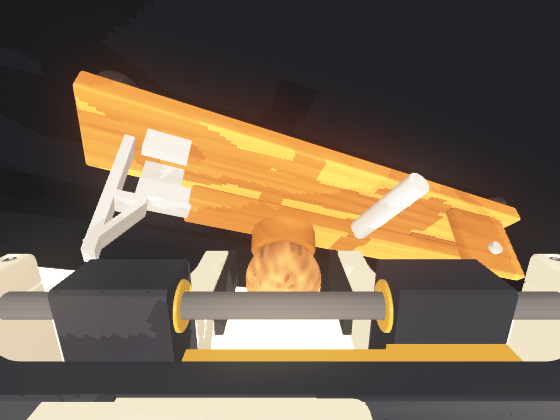

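The ball at (283,275) sits in the cup, the arm is still level under the catch, and the fingers are clear on both sides. I back out along the tool axis.

```bash
python3 -m inch '[{"delta_pos":[0,0,-0.01],"rot":[0,0,0],"gripper":0.6},{"delta_pos":[0,0,-0.03],"rot":[0,0,0],"gripper":0.6},{"delta_pos":[0,0,-0.06],"rot":[0,0,0],"gripper":0.6},{"delta_pos":[0,0,-0.1],"rot":[0,0,0],"gripper":0.6},{"delta_pos":[0,0,-0.14],"rot":[0,0,0],"gripper":0.6}]'
python3 - <<'E'
from kin2 import *
st();c=camera_params('wrist');cv2.imwrite('pics/w13.png',grab_frame('wrist')[:,:,::-1]);print(proj(c,C))
E
```

```text
t: 13.1
ee_pos: [567.7, -60.9, 149.0]
eef_rot: [0.338, -0.14, 0.929, 0.051]
contact_force: [-0.3, 0.3, 0.7]
opening: 0.601
t 13.1 tcp [567.7 -60.9 149. ] L [-56.2 -23.5 149. ] F [-0.3  0.3  0.7] op 0.601 j [ 0.1   0.02 -0.64 -0.53 -0.25 -0.91]
(np.float64(284.67491573908677), np.float64(215.30199466946465))
```

View pics/w13.png

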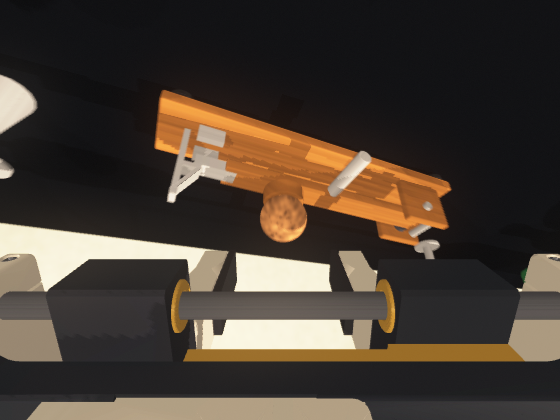

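The ball at (284,218) sits in the cup (predicted (285,215)), hooked arm below. Last check: did the other objects stay put?

```bash
python3 -m inch '[{"delta_pos":[0.02,0,-0.03],"rot":[0,0,0],"gripper":0.6},{"delta_pos":[0.02,0,-0.03],"rot":[0,0,0],"gripper":0.6},{"delta_pos":[0.02,0,-0.03],"rot":[0,0,0],"gripper":0.6},{"delta_pos":[0.02,0,-0.03],"rot":[0,0,0],"gripper":0.6}]'
python3 - <<'E'
from kin2 import *
st();f=grab_frame('scene')[:,:,::-1];a=cv2.imread('pics/scene0.png')
cv2.imwrite('pics/sF.png',f)
d=cv2.absdiff(f.copy(),a).max(2)
t=grab_frame('top')[:,:,::-1];d2=cv2.absdiff(t.copy(),cv2.imread('pics/top0.png')).max(2)
cv2.imwrite('pics/dF.png',np.hstack([cv2.resize(d,(400,300)),cv2.resize(d2,(400,300))])*2)
cv2.imwrite('pics/tF.png',t)
E
```

```text
t: 13.48
ee_pos: [541.5, -69.4, 161.6]
eef_rot: [0.341, -0.14, 0.928, 0.051]
contact_force: [-0.2, 0.0, -0.5]
opening: 0.603
t 13.48 tcp [541.5 -69.4 161.6] L [-81.5 -34.5 161.6] F [-0.2  0.  -0.5] op 0.603 j [ 0.09 -0.04 -0.67 -0.51 -0.28 -0.92]
```

View pics/sF.png

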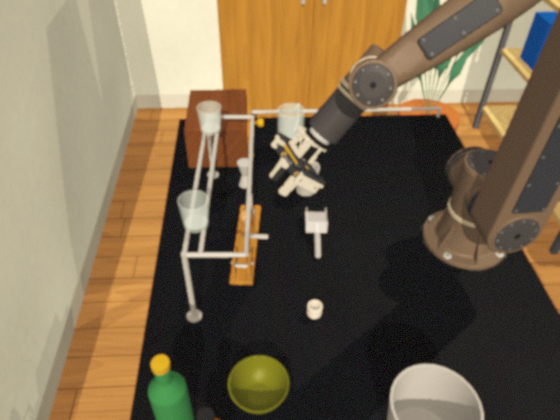

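View pics/dF.png

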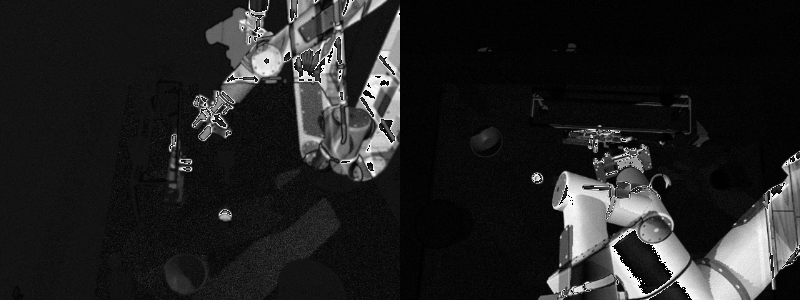

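View pics/tF.png

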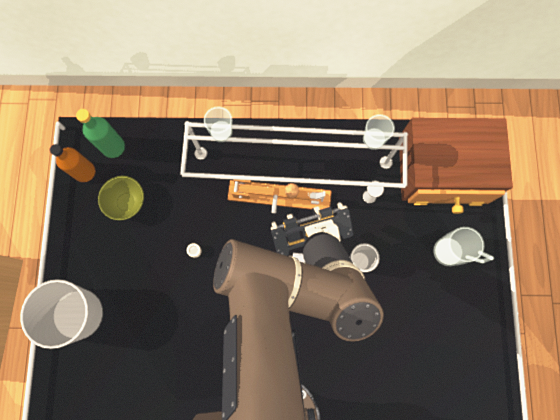

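```bash
python3 -c "
from bench import *
print(hand_in(), state()['t'])"
```

```text
the job is handed in; nothing more can be done
the job is handed in; nothing more can be done
```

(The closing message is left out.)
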